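# Load and gauge the cement test bars, reject the tall ones and lock the case

## Robot

A 7-joint arm with a two-finger parallel gripper is mounted at the origin on a cart in front of the work surface, level with it; the furniture and walls round the work are solid. World frame = base frame: x ahead of the robot, y to its left, z up, the work surface at z = 0. Lengths are in mm, angles in rad, forces in N, time in s.
With the tool pointing down it reaches from about 425 to 1025 mm from the base axis. Payload 9.4 kg.
Tool frame: the origin (TCP) lies at the centre of the arm's flange, where the gripper is bolted on; the fingertips stand 173 mm ahead of it and the grasp point (between the pads) lies 155 mm ahead of it (ctrl.pinch_z is the distance from the TCP to the grasp point, in mm); z points along the fingers, y is the line along which they close (so a half turn about z gives the same grasp; the last joint's range is limited). The gripper opens to 85 mm and grips with 20 to 120 N. Pads are 22 mm wide; open, the fingers measure 114 mm over their backs; the gripper's body (76 mm by 85 mm) begins 54 mm behind the grasp point. The pads swing forward as they close: fully open they stand 13 mm farther back than shut.
Start: joints at [1.128, 0.599, -0.003, 1.599, 0.002, 0.943, -0.08], TCP at [259.328, -677.033, 404.675] pointing down, gripper open.
Joint ranges: [-2.57, 2.57], [-0.35, 1.97], [-1.29, 1.29], [0.11, 2.56], [-1.05, 4.19], [0.11, 1.86], [-2.63, 2.63]. Speed limits (rad/s): [2.22, 2.22, 3.01, 3.01, 3.14, 3.14, 3.14].

## Interface

Orientations are given as a unit quaternion [w, x, y, z].
In Python, from plant import observe, optics, ctrl, finder gives the robot as it stands.
- The arm moves only by the shell command python3 -m crank 'ROWS' [FORCE]. ROWS is JSON, a list of rows, each an object with "travel": the shift along the tool's x, y, z in cm, a list of three; "rotation": the turn, a rotation vector about the tool's x, y, z in degrees, a list of three; "fingers": the finger opening in cm, from 0 to 8.54. In form: [{"travel": [x, y, z], "rotation": [wx, wy, wz], "fingers": fingers}, ...]. A call has 1 to 8 rows; each row shifts and turns the commanded pose from where the row before left it, along the tool's axes as they then stand; what a row does not reach is not made up. A row lasts 1/10 s, in which the tool goes at most 50 mm and 8.59 degrees, less where a joint would pass 70% of its speed; a pose out of reach is approached as far as the arm can. A call with a gripper value outside its range is refused whole. The fingers move at their own pace and stop on an object; FORCE is the grip in N (left out, the last holds). Time passes only in rows, so rows that do not move let the fingers close. It gives the time, the measured TCP pose, the force, the opening and the grip force at its end, in the units of the state.
- observe(): the state, without advancing time (a new reading comes with each control period).
- optics.get_image(name): name is "side" or "top"; returns a dict with "color" (420x560x3 uint8, red, green, blue), "intrinsics" (3x3 intrinsics, pixels), "k1" (the pictures are not rectified: a ray, as slopes to the right and down, at radius r is drawn at 1 + k1 r^2 times it, then the intrinsics apply), "view" (4x4, takes a point from world to camera coordinates). Camera axes: x right, y down, z forward; pixel columns grow to the right and rows downward; lengths in mm; the calibration is good to about 2 mm. A picture is of the moment at which its call begins. There is no depth.
- ctrl.finish_job(): hands the job in; it is judged then, once.
Trained networks look in a picture, given as the dict that the camera call returned (one of the last four; its "shot" number tells which), for a name from the list of things; names that differ only in an ending like _2 or _b are one class to them, and where a whole thing is asked for, a point or a joint stands for the part that bears it (a point fixed in the world has none). Each returns a list of dicts, best first, with "score" (0 to 1); they miss things now and then, are a little off and sometimes report something else, mostly with a low value. They report only what shows in the picture. A call takes as long as a camera call. They do not tell look-alikes from the thing itself.
- finder.silhouettes(picture, name): "region" (420x560 bool, what is visible of it) and "extent" ([left, top, width, height] in pixels, round what is visible of it).
- finder.spot_point(picture, name): "location" ([column, row] in pixels: a listed point, or the origin of a listed thing).
The state is a dict: "t": time; "qpos": joint angles; "dq": joint speeds; "joint_torque": joint torques, N m; "tcp_pos": TCP position; "eef_rot": TCP orientation; "force": force on the tool from outside, world axes, zero at the start; "torque": the same for the moment, N m; "grip_width": finger opening in mm; "finger_force": force on a finger pad.
Only numpy, scipy, OpenCV 4.12 (cv2) and the standard library are available. Lean on these libraries where they do the work, as an engineer would, in place of code of your own. Each camera call takes 0.05 s, during which the arm holds its last target. There are 200 camera calls.

## Task

Load the cement test bars from the steel tray into the beds of the open case, flat and one to a bed, keeping their left-to-right order, then check them from left to right with the bridge gauge: stand it squarely across the case's front and rear rims over each bar so that its sprung foot reads the height, and afterwards stand it back upright on the worktop. Put every bar that proves too tall for the lid (38 mm in place of 30 mm, standing proud of the rims) back in the tray and leave the good ones in the case; then shut the lid fully and turn all three wing fasteners a quarter turn clockwise until each drops into its locked detent, without disturbing the beaker or the blue-capped jar behind the work.

Things in the scene. Friction and masses are not known exactly. Their poses are not given: they have to be found in the camera images.
- specimen_case: Grey fixed case, 192 x 264 mm; origin on the worktop under the middle bed's centre, x away from the robot, y left. Floor 6 mm, rims 40 mm high. Front rim x = -81 to -65 mm, rear rim +65 to +111 (knuckles and lid from +98); side walls 6 mm thick, y = +-132 outside. Bars lie along x; stops 14 mm high at 39 to 61 mm from the beds' middles leave a 36 mm gap, the middle free for fingers.
- bed_2 (a point): Centre of the floor of the middle bed (6 mm above the worktop). Bed 1 lies 72 mm to its left (case +y), bed 3 72 mm to its right; each takes one bar along x.
- lid (a joint): Lid hinge, rad: 0 shut flat on the rims, about 1.5 standing open at the start. Stiff (0.33 N m friction), stays where left. Aluminium plate 8 mm thick, 264 mm wide, reaching from 8 to 188 mm from the hinge line. To shut it push its outer (back) face near the top edge, towards the robot and down. A bar that is too tall keeps it from shutting.
- lid_hinge (a point): Centre of the lid's hinge line, 44 mm above the worktop at the rear of the case, 104 mm behind the case's origin; the line runs along the case's y.
- lid_top (a point): Point of the lid's outer face 155 mm from the hinge, midway between the middle and right wings (42.5 mm right of the lid's middle), where closed fingers can push it shut; z axis out of that face (up when shut). The wings' axes are 85 mm apart, so 43 mm are free between their discs.
- fastener_left (a joint): Turn of the left (+y) wing fastener on the lid, rad: 0 open (wing along the case's x), 1.51 to pi/2 locked (along y); grows clockwise from above, stops at both ends. Turns lightly (under 0.05 N m) to about 1.2 rad and stays where it is left; past that a spring drives it on and drops it about 3 mm into the locked detent, even if let go at 1.35.
- fastener_middle (a joint): The same for the middle wing fastener.
- fastener_right (a joint): The same for the right (-y) wing fastener.
- fastener_left_wing (a point): Middle of the left wing grip, on its turning axis, 145 mm from the lid hinge and 85 mm left of the lid's middle: black bar 54 mm long (x), 12 mm thick, 26 mm high (13 mm above and below this point); under it a disc 42 mm across, 5.5 mm thick. z points out of the lid. Lid shut: 75 mm above the worktop.
- fastener_middle_wing (a point): The same for the middle wing, on the lid's centre line.
- fastener_right_wing (a point): The same for the right wing.
- gauge_grip (a point): Bridge gauge, loose, 0.43 kg: steel beam 160 mm long on two end feet 146 mm apart (each 14 mm along, 64 mm across the beam), 97 mm high. This point is the middle of its black upright grip, 78 mm above the feet's plane; the grip is 44 mm long (x, along the beam), 14 mm thick (y), from 53 to 97 mm high; below it a block 24 mm thick and 36 mm long.
- gauge_feet (a point): Middle of the gauge between its two feet, in the plane they stand on; x along the beam, z up. Over a bar the feet stand on the rims, 40 mm above the worktop.
- gauge_foot (a joint): Reading of the gauge, m: how far its sprung foot (disc 20 mm across, mid-beam) is pushed up. 0 hanging free (24 mm below the feet's plane), at most 0.036; the weak spring (about 1 N) never lifts the gauge. About 0.024 on the flat worktop, 0.020 over a good bar with the feet on the rims, 0.028 over one too tall.
- bar_tray: Loose low steel tray, 144 mm (x) by 210 mm (y), 14 mm high, 4 mm walls and floor; origin on its underside at the centre. At the start the bars lie in it along its x, at y = +60 (bar 1, left), 0 (bar 2) and -60 mm (bar 3); bars that are too tall go back into it.
- beaker_by: Bystander: plastic beaker 70x76 mm, 85 mm high; origin under its base.
- jar_by: Bystander: white jar with a blue screw cap, 57 mm across, 82 mm high; origin under its base.
- bar_1a_mid (a point): Grey cement test bar, left one in the tray at the start (either bar_1a or bar_1b is there): 120 mm long (x), 28 mm wide (y), 30 mm (good) or 38 mm (too tall) high, which the gauge tells; 0.2 or 0.25 kg. This point is on its centre line, 15 mm above its underside.
- bar_1b_mid (a point): Grey cement test bar, left one in the tray at the start (either bar_1a or bar_1b is there): 120 mm long (x), 28 mm wide (y), 30 mm (good) or 38 mm (too tall) high, which the gauge tells; 0.2 or 0.25 kg. This point is on its centre line, 15 mm above its underside.
- bar_2a_mid (a point): Grey cement test bar, middle one in the tray at the start (either bar_2a or bar_2b is there; or neither): 120 mm long (x), 28 mm wide (y), 30 mm (good) or 38 mm (too tall) high, which the gauge tells; 0.2 or 0.25 kg. This point is on its centre line, 15 mm above its underside.
- bar_2b_mid (a point): Grey cement test bar, middle one in the tray at the start (either bar_2a or bar_2b is there; or neither): 120 mm long (x), 28 mm wide (y), 30 mm (good) or 38 mm (too tall) high, which the gauge tells; 0.2 or 0.25 kg. This point is on its centre line, 15 mm above its underside.
- bar_3a_mid (a point): Grey cement test bar, right one in the tray at the start (either bar_3a or bar_3b is there): 120 mm long (x), 28 mm wide (y), 30 mm (good) or 38 mm (too tall) high, which the gauge tells; 0.2 or 0.25 kg. This point is on its centre line, 15 mm above its underside.
- bar_3b_mid (a point): Grey cement test bar, right one in the tray at the start (either bar_3a or bar_3b is there): 120 mm long (x), 28 mm wide (y), 30 mm (good) or 38 mm (too tall) high, which the gauge tells; 0.2 or 0.25 kg. This point is on its centre line, 15 mm above its underside.
There are look-alikes about, which are no part of the job. What is shaped like the part that bears bar_3b_mid but orange is not meant.

How it is judged:
By the outcome, as a careful person would: the job done as asked, in the order asked, and still so for the second after the job is handed in, with the robot touching nothing.
Of bar_1a, bar_1b only 1 to 1 are there at a start; the rules pass over those that are not, and their reading is None.
Of bar_2a, bar_2b, fuses_by only 1 to 1 are there at a start; the rules pass over those that are not, and their reading is None.
Of bar_3a, bar_3b only 1 to 1 are there at a start; the rules pass over those that are not, and their reading is None.
At some moment in a run one of gauge, bar_tray may be knocked a few centimetres aside while the robot is not near it.
It also fails if it takes over 210 s, if anything falls off the work surface, if the arm or the gripper's body presses on something with over 40 N, if the wrist force passes 120 N, or if a joint passes its speed limit or range.

## Working session

There is one attempt and no reset: what is moved stays moved. The work goes in short steps, Python scripts to look and compute and a shell command to move; the robot and the scene stay as the last step left them, time stands still between calls to the robot, and variables do not carry over. Pictures are saved under pics/ and viewed, at most 14 in all, crops included, and the job is handed in when it is done.

```bash
ls; mkdir -p pics
cat > h.py <<'E'
import numpy as np, cv2, sys
from scipy.spatial.transform import Rotation as R
from plant import observe, optics, ctrl, finder
def ray(p,px):
    K=np.array(p["intrinsics"]);V=np.array(p["view"]);d=np.array([(px[0]-K[0,2])/K[0,0],(px[1]-K[1,2])/K[1,1]])
    s=d.copy()
    for _ in range(30): s=d/(1+p["k1"]*(s@s))
    Rm=V[:3,:3];c=-Rm.T@V[:3,3];return c,Rm.T@np.array([s[0],s[1],1])
def onz(p,px,z):
    c,v=ray(p,px);return c+v*(z-c[2])/v[2]
def proj(p,X):
    K=np.array(p["intrinsics"]);V=np.array(p["view"]);q=V[:3,:3]@np.array(X,float)+V[:3,3];s=q[:2]/q[2];s=s*(1+p["k1"]*(s@s));return np.array([K[0,0]*s[0]+K[0,2],K[1,1]*s[1]+K[1,2]])
def tri(obs):
    A=np.zeros((3,3));b=np.zeros(3)
    for p,px in obs:
        c,v=ray(p,px);v=v/np.linalg.norm(v);M=np.eye(3)-np.outer(v,v);A+=M;b+=M@c
    return np.linalg.solve(A,b)
def save(p,n,crop=None,s=1):
    im=p["color"][...,::-1]
    if crop: x,y,w,h=crop;im=im[y:y+h,x:x+w]
    cv2.imwrite("pics/"+n,cv2.resize(im,None,fx=s,fy=s,interpolation=cv2.INTER_CUBIC))
def st():
    o=observe();r=R.from_quat(np.roll(o["eef_rot"],-1)).as_matrix();p=np.array(o["tcp_pos"])
    print("t",round(o["t"],2),"tcp",p.round(1),"pinch",(p+r[:,2]*155).round(1),"x",r[:,0].round(3),"y",r[:,1].round(3),"z",r[:,2].round(3),"w",round(o["grip_width"],1),"ff",o["finger_force"],"F",np.round(o["force"],1));return o,r,p
def go(pinch,yaw=None):
    """print tool-frame travel (cm) to move grasp point to pinch, rotation to make tool y axis at yaw deg with tool down"""
    o,r,p=st();pinch=np.array(pinch,float)
    g=p+r[:,2]*155;print("travel at present axes cm",(r.T@(pinch-g)/10).round(2))
    if yaw is not None:
        a=np.radians(yaw);z=np.array([0,0,-1.]);best=None
        for k in (0,np.pi):
            y=np.array([np.cos(a+k),np.sin(a+k),0]);T=np.c_[np.cross(y,z),y,z];rv=R.from_matrix(r.T@T).as_rotvec(degrees=True)
            print("rot",rv.round(1),"tcp travel now",(r.T@(pinch+[0,0,155]-p)/10).round(2))
E
python3 - <<'E'
from h import *
st()
for n in("top","side"):
    p=optics.get_image(n);save(p,n+"0.png",s=1.4)
    print(n,"cam",ray(p,(280,210))[0].round(0),ray(p,(280,210))[1].round(2))
    for k in["specimen_case","bed_2","lid_hinge","lid_top","fastener_left_wing","gauge_grip","gauge_feet","bar_tray","beaker_by","jar_by","bar_1a_mid","bar_2a_mid","bar_3a_mid"]:
        print(k,[(np.round(d["location"],1).tolist(),round(d["score"],2)) for d in finder.spot_point(p,k)[:6]])
E
```

```text
pics
t 0.0 tcp [ 259.2 -676.8  403.8] pinch [ 259.1 -676.6  248.8] x [ 0.934  0.358 -0.   ] y [ 0.358 -0.934 -0.002] z [-0.001  0.001 -1.   ] w 85.6 ff 0.0 F [ 0.1 -0.2  0.1]
top cam [-497.  173. 1752.] [ 0.52 -0.17 -0.83]
specimen_case [([241.3, 236.0], 0.62), ([245.9, 239.6], 0.28)]
bed_2 [([242.0, 238.2], 0.81), ([307.2, 215.6], 0.68), ([228.3, 183.2], 0.49)]
lid_hinge [([289.1, 185.1], 0.6), ([231.7, 213.6], 0.59)]
lid_top [([242.3, 184.6], 0.75)]
fastener_left_wing [([209.3, 191.5], 0.48), ([239.7, 239.5], 0.43)]
gauge_grip [([160.1, 260.9], 0.83)]
gauge_feet [([165.2, 276.5], 0.78)]
bar_tray [([319.1, 212.7], 0.86)]
beaker_by [([158.9, 221.0], 0.89)]
jar_by [([286.5, 182.9], 0.83)]
bar_1a_mid []
bar_2a_mid []
bar_3a_mid [([167.8, 273.6], 0.3)]
side cam [  -97. -1620.   913.] [ 0.37  0.8  -0.48]
specimen_case [([295.7, 252.9], 0.31)]
bed_2 []
lid_hinge [([272.6, 188.5], 0.78), ([296.8, 250.0], 0.63)]
lid_top [([276.9, 157.0], 0.76)]
fastener_left_wing []
gauge_grip [([208.0, 161.1], 0.58)]
gauge_feet [([211.3, 172.8], 0.74)]
bar_tray [([291.5, 244.9], 0.98), ([296.3, 161.5], 0.35)]
beaker_by []
jar_by [([326.9, 220.2], 0.92)]
bar_1a_mid [([283.1, 231.9], 0.92)]
bar_2a_mid []
bar_3a_mid []
```

View pics/top0.png

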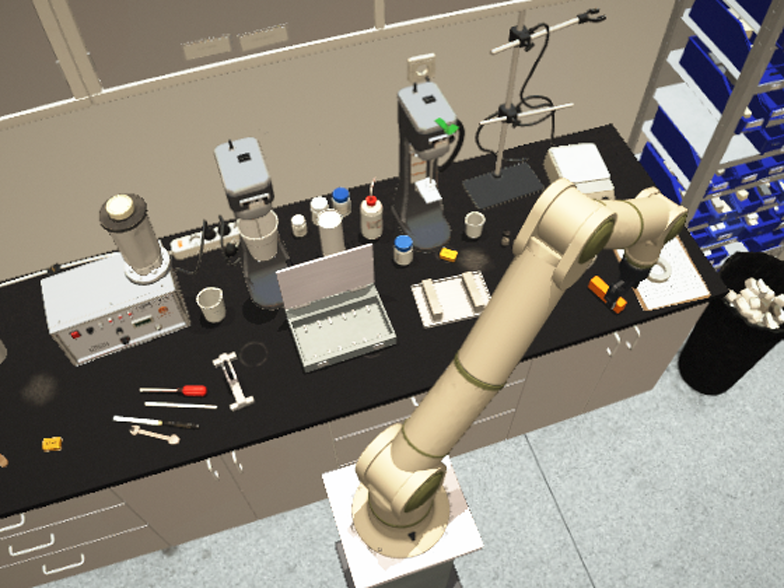

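View pics/side0.png

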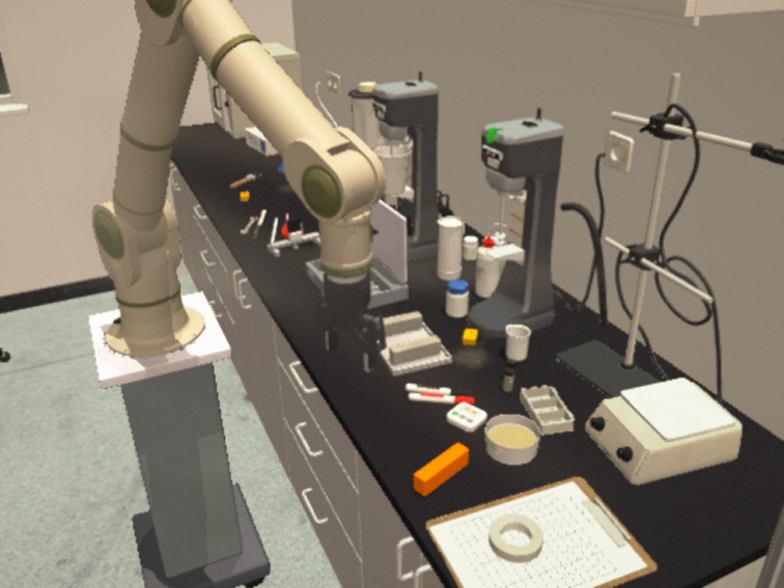

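The top view shows the case at about (240,238) px, with the lid standing open behind it. The tray is at (322,213) px with two bars (left and right; no middle bar seen so far), the gauge at (165,272), the beaker at (150,217) and the blue-capped jar at (288,178). An orange bar look-alike lies at (433,210) in top and (315,335) in side. The side view shows two grey bars in the tray at about (290,240).

Run:
```python
from h import *
p=optics.get_image("top");q=optics.get_image("side")
save(p,"top1.png",(130,170,230,130),3.4)
for n,z in(("bed_2",6),("lid_hinge",44),("gauge_grip",78),("gauge_feet",0),("bar_tray",0),("beaker_by",0),("jar_by",0)):
    a=finder.spot_point(p,n);b=finder.spot_point(q,n)
    print(n,[onz(p,d["location"],z).round(0).tolist() for d in a[:2]],[onz(q,d["location"],z).round(0).tolist() for d in b[:2]])
for nm,P in(("t",p),("s",q)):
  for k in["specimen_case","bar_tray","bar_1a_mid","lid","fastener_left","gauge_grip"]:
    print(nm,k,[(d["extent"],round(d["score"],2),int(d["region"].sum())) for d in finder.silhouettes(P,k)[:4]])
```

```text
bed_2 [[504.0, -4.0, 6.0]] [[521.0, 479.0, 6.0]]
lid_hinge [[639.0, 2.0, 44.0], [501.0, -2.0, 44.0]] [[633.0, 6.0, 44.0], [446.0, 233.0, 44.0]]
gauge_grip [[483.0, 322.0, 78.0]] [[478.0, 330.0, 78.0]]
gauge_feet [[469.0, 319.0, 0.0]] [[481.0, 343.0, 0.0]]
bar_tray [[533.0, -339.0, 0.0]] [[530.0, -334.0, 0.0]]
beaker_by [[711.0, 312.0, 0.0]] []
jar_by [[714.0, -245.0, -0.0], [539.0, -272.0, 0.0]] [[723.0, -242.0, 0.0]]
t specimen_case [([198.9, 175.1, 85.0, 93.2], 0.69, 5071)]
t bar_tray [([291.9, 192.7, 56.4, 44.8], 0.66, 1123), ([149.7, 249.6, 35.5, 44.9], 0.61, 405)]
t bar_1a_mid [([301.0, 203.5, 16.3, 25.2], 0.7, 289)]
t lid [([199.6, 173.7, 69.8, 50.5], 0.64, 1922)]
t fastener_left []
t gauge_grip [([149.9, 251.2, 31.3, 42.9], 0.75, 350)]
s specimen_case [([217.3, 138.7, 76.5, 79.1], 0.62, 2081)]
s bar_tray [([261.7, 232.3, 60.3, 35.9], 0.87, 665)]
s bar_1a_mid [([275.8, 223.3, 27.4, 16.7], 0.92, 300)]
s lid [([263.4, 142.1, 33.7, 56.0], 0.57, 1185)]
s fastener_left []
s gauge_grip [([192.2, 151.8, 35.6, 31.0], 0.66, 370)]
```

View pics/top1.png

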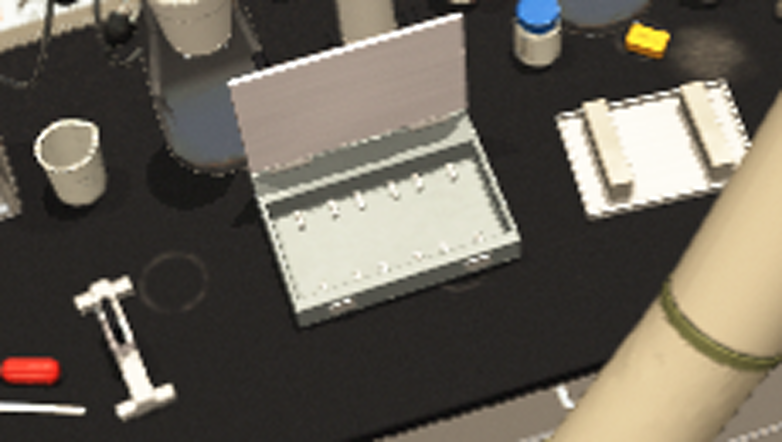

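The crop shows the beaker at (152,217) px, and the case with its lid open. The tray holds two bars, at (308,213) and (339,207), with the middle place empty. The small yellow fuse box at (320,181) lies outside the tray. The orange block is not in this crop. I'm moving the arm clear to the left to measure the case and tray.

```bash
python3 -m crank '[{"travel":[3.8,-2.6,-1],"rotation":[0,0,0],"fingers":8.5},{"travel":[3.8,-2.6,-1],"rotation":[0,0,0],"fingers":8.5},{"travel":[3.8,-2.6,-1],"rotation":[0,0,0],"fingers":8.5},{"travel":[3.8,-2.6,-1],"rotation":[0,0,0],"fingers":8.5},{"travel":[3.8,-2.6,-1],"rotation":[0,0,0],"fingers":8.5},{"travel":[3.8,-2.6,0],"rotation":[0,0,0],"fingers":8.5},{"travel":[3.8,-2.6,0],"rotation":[0,0,0],"fingers":8.5},{"travel":[3.8,-2.6,0],"rotation":[0,0,0],"fingers":8.5}]'
python3 -m crank '[{"travel":[1.4,-4.6,0],"rotation":[0,0,0],"fingers":8.5},{"travel":[1.4,-4.6,0],"rotation":[0,0,0],"fingers":8.5},{"travel":[1.4,-4.6,0],"rotation":[0,0,0],"fingers":8.5},{"travel":[1.4,-4.6,0],"rotation":[0,0,0],"fingers":8.5},{"travel":[1.4,-4.6,0],"rotation":[0,0,0],"fingers":8.5},{"travel":[1.4,-4.6,0],"rotation":[0,0,0],"fingers":8.5},{"travel":[1.4,-4.6,0],"rotation":[0,0,0],"fingers":8.5},{"travel":[1.4,-4.6,0],"rotation":[0,0,0],"fingers":8.5}]'
python3 -m crank '[{"travel":[1.4,-4.6,0],"rotation":[0,0,0],"fingers":8.5},{"travel":[1.4,-4.6,0],"rotation":[0,0,0],"fingers":8.5},{"travel":[1.4,-4.6,0],"rotation":[0,0,0],"fingers":8.5},{"travel":[1.4,-4.6,0],"rotation":[0,0,0],"fingers":8.5},{"travel":[1.4,-4.6,0],"rotation":[0,0,0],"fingers":8.5},{"travel":[1.4,-4.6,0],"rotation":[0,0,0],"fingers":8.5},{"travel":[1.4,-4.6,0],"rotation":[0,0,0],"fingers":8.5},{"travel":[1.4,-4.6,0],"rotation":[0,0,0],"fingers":8.5}]'
cat > fit.py <<'E'
from h import *
from scipy.optimize import minimize
def rect(x0,x1,y0,y1,z): c=[(x0,y0,z),(x1,y0,z),(x1,y1,z),(x0,y1,z)];return [(c[i],c[(i+1)%4]) for i in range(4)]
CASE=rect(-65,65,-126,126,40)+[((-81,-132,40),(-81,132,40)),((-81,-132,40),(95,-132,40)),((-81,132,40),(95,132,40)),((-81,-132,0),(-81,132,0))]
TRAY=rect(-72,72,-105,105,14)+[((-72,-105,0),(-72,105,0)),((-72,-105,0),(72,-105,0))]
def grad(P):
    g=cv2.GaussianBlur(P["color"],(0,0),0.8).astype(np.float32)
    return np.sqrt(sum(cv2.Sobel(g[...,i],cv2.CV_32F,a,1-a)**2 for i in range(3) for a in(0,1)))**0.5
def world(seg,pose,n=40):
    c,s=np.cos(pose[2]),np.sin(pose[2]);M=np.array([[c,-s,0],[s,c,0],[0,0,1]])
    pts=[np.array(a)+(np.array(b)-np.array(a))*t for a,b in seg for t in np.linspace(0.03,.97,n)]
    return np.array(pts)@M.T+[pose[0],pose[1],0]
def pr(P,X):
    K=np.array(P["intrinsics"]);V=np.array(P["view"]);q=X@V[:3,:3].T+V[:3,3];s=q[:,:2]/q[:,2:];s=s*(1+P["k1"]*(s**2).sum(1,keepdims=True));return s*[K[0,0],K[1,1]]+[K[0,2],K[1,2]]
def fit(Ps,seg,x0,span=(30,30,.25)):
    Gs=[grad(P) for P in Ps];ws=world
    def f(v):
        X=world(seg,v);return -sum(cv2.remap(G,pr(P,X).astype(np.float32)[None],None,cv2.INTER_CUBIC).mean() for G,P in zip(Gs,Ps))
    rng=np.random.default_rng(0);c=np.array(x0)+rng.uniform(-1,1,(1500,3))*span
    c=c[np.argsort([f(v) for v in c])[:12]]
    rs=[minimize(f,v,method="Nelder-Mead",options=dict(initial_simplex=v+np.array([[0,0,0],[5,0,0],[0,5,0],[0,0,.04]]))) for v in c]
    b=min(rs,key=lambda r:r.fun);return b.x,b.fun
def draw(P,seg,pose,n,crop,s):
    save(P,n,crop,s);im=cv2.imread("pics/"+n)
    for u in pr(P,world(seg,pose,30)): cv2.circle(im,tuple(int(a) for a in ((u-crop[:2]+.5)*s)),1,(0,0,255),-1)
    cv2.imwrite("pics/"+n,im)
E
python3 - <<'E'
from fit import *
st()
p=optics.get_image("top");q=optics.get_image("side")
for nm,seg,x0 in(("case",CASE,(525,-2,.1)),("tray",TRAY,(535,-335,.1))):
    for l,Ps in(("t",[p]),("s",[q]),("ts",[p,q])):
        r,f=fit(Ps,seg,x0);print(nm,l,r.round(3),round(f,2))
    if nm=="case": draw(p,seg,r,"fc.png",(190,170,110,100),5); rc=r
    else: draw(p,seg,r,"ft.png",(280,180,90,70),5);draw(q,seg,r,"fts.png",(200,140,140,130),5)
a=cv2.imread("pics/fc.png");b=cv2.imread("pics/ft.png");H=max(a.shape[0],b.shape[0])
pad=lambda i:cv2.copyMakeBorder(i,0,H-i.shape[0],0,0,cv2.BORDER_CONSTANT)
m=np.hstack([pad(a),pad(b)]);cv2.imwrite("pics/m1.png",cv2.resize(m,(800,400)))
m=cv2.imread("pics/fts.png")
for u in pr(q,world(CASE,rc,30)): cv2.circle(m,tuple(int(v) for v in ((u-[200,140]+.5)*5)),1,(255,0,0),-1)
cv2.imwrite("pics/fts.png",cv2.resize(m,(646,600)))
E
```

```text
t: 3.6
tcp_pos: [469.6, -372.4, 455.1]
eef_rot: [0.0, 0.983, 0.182, 0.0]
force: [0.1, -0.5, -0.1]
grip_width: 85.0
finger_force: 0.0
t: 4.4
tcp_pos: [441.2, 11.5, 455.1]
eef_rot: [0.0, 0.983, 0.182, 0.001]
force: [0.7, 0.8, 0.1]
grip_width: 85.2
finger_force: 0.0
t: 5.2
tcp_pos: [414.3, 395.3, 454.9]
eef_rot: [-0.0, 0.983, 0.182, 0.0]
force: [2.1, 0.5, -0.1]
grip_width: 84.9
finger_force: 0.0
t 5.2 tcp [414.3 395.3 454.9] pinch [414.4 395.3 299.9] x [0.934 0.358 0.   ] y [ 0.358 -0.934 -0.   ] z [ 0.  0. -1.] w 84.9 ff 0.0 F [ 2.1  0.5 -0.1]
case t [ 5.23463e+02 -5.21800e+00  2.50000e-02] -15.74
case s [ 5.19809e+02 -2.99000e+00  3.40000e-02] -13.85
case ts [ 5.20943e+02 -4.98100e+00  2.80000e-02] -29.2
tray t [ 5.31152e+02 -3.40196e+02 -7.30000e-02] -26.63
tray s [ 5.30692e+02 -3.22922e+02 -9.20000e-02] -20.53
tray ts [ 5.29797e+02 -3.39505e+02 -7.10000e-02] -44.89
```

View pics/m1.png

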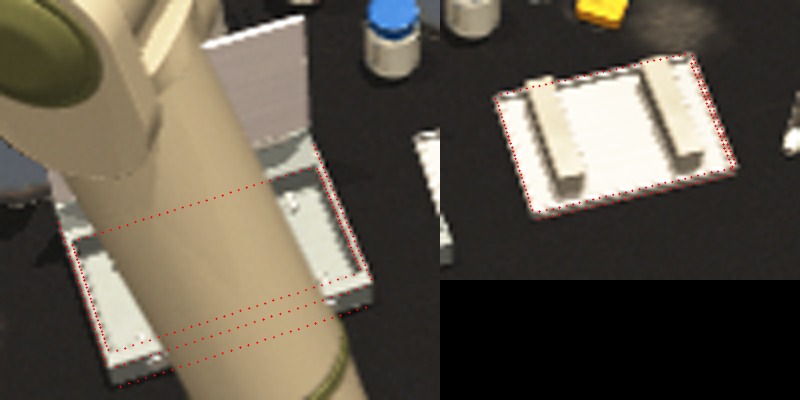

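View pics/fts.png

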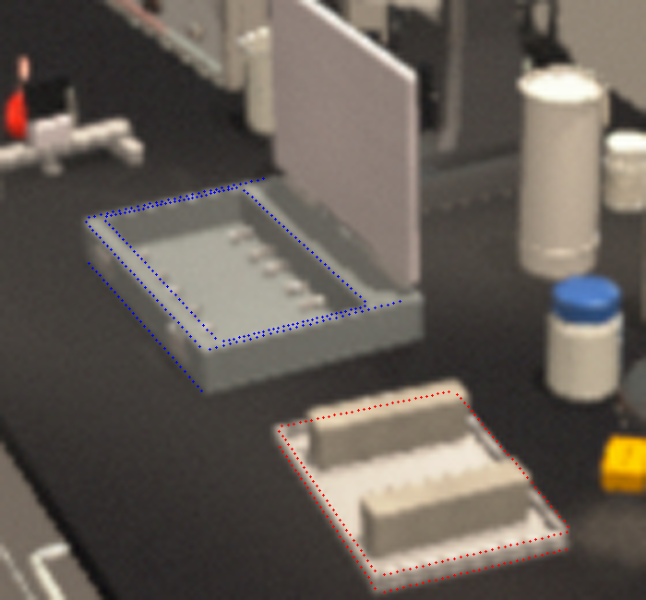

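The overlays sit well on both case and tray, with the case at about (521,-5) and the tray at (530,-340). The tray holds grey bars left and right only, and the orange block is elsewhere. Next I fit the bars.

```bash
cat >> fit.py <<'E'
def bar(h,b=4):
    t=b+h;return rect(-60,60,-14,14,t)+[((-60,-14,b),(-60,14,b)),((-60,-14,b),(60,-14,b)),((-60,-14,b),(-60,-14,t)),((60,-14,b),(60,-14,t)),((-60,14,b),(-60,14,t))]
E
cat > bars.py <<'E'
from fit import *
p=optics.get_image("top");q=optics.get_image("side")
t,f=fit([p,q],TRAY,[float(a) for a in sys.argv[1:4]] if len(sys.argv)>3 else(530,-339,-.07),(15,15,.1));print("tray",t.round(3),f)
c,s=np.cos(t[2]),np.sin(t[2])
for y in(60,-60):
  for h in(30,38):
    r,f=fit([p,q],bar(h),(t[0]-s*y,t[1]+c*y,t[2]),(8,8,.05));print(y,h,r.round(3),round(f,2))
E
python3 bars.py; python3 -c "
from h import *
go((534.3,-279.6,120),90-4.07)"
```

```text
tray [ 5.29864e+02 -3.39745e+02 -7.10000e-02] -44.880615234375
60 30 [ 5.39312e+02 -2.77916e+02 -1.28000e-01] -36.94
60 38 [ 5.36903e+02 -2.78737e+02 -1.03000e-01] -40.66
-60 30 [ 5.27547e+02 -3.86808e+02  4.30000e-02] -37.68
-60 38 [ 5.24300e+02 -3.98065e+02 -7.40000e-02] -37.25
t 5.4 tcp [414.2 394.3 454.3] pinch [414.1 394.3 299.3] x [ 0.933  0.36  -0.001] y [ 0.36  -0.933  0.   ] z [-0.001 -0.    -1.   ] w 84.7 ff 0.0 F [ 0.9 -1.4 -0.7]
travel at present axes cm [-13.03  67.19  17.94]
rot [  -0.     0.  -154.8] tcp travel now [-13.04  67.2   17.94]
rot [ 0.   0.  25.2] tcp travel now [-13.04  67.2   17.94]
```

```bash
python3 -m crank '[{"travel":[0,0,0],"rotation":[0,0,8.4],"fingers":5.2},{"travel":[0,0,0],"rotation":[0,0,8.4],"fingers":5.2},{"travel":[0,0,0],"rotation":[0,0,8.4],"fingers":5.2},{"travel":[1.2,4.74,0],"rotation":[0,0,0],"fingers":5.2},{"travel":[1.2,4.74,0],"rotation":[0,0,0],"fingers":5.2},{"travel":[1.2,4.74,0],"rotation":[0,0,0],"fingers":5.2},{"travel":[1.2,4.74,0],"rotation":[0,0,0],"fingers":5.2},{"travel":[1.2,4.74,0],"rotation":[0,0,0],"fingers":5.2}]'
python3 -m crank '[{"travel":[1.2,4.74,0],"rotation":[0,0,0],"fingers":5.2},{"travel":[1.2,4.74,0],"rotation":[0,0,0],"fingers":5.2},{"travel":[1.2,4.74,0],"rotation":[0,0,0],"fingers":5.2},{"travel":[1.2,4.74,0],"rotation":[0,0,0],"fingers":5.2},{"travel":[1.2,4.74,0],"rotation":[0,0,0],"fingers":5.2},{"travel":[1.2,4.74,0],"rotation":[0,0,0],"fingers":5.2},{"travel":[1.2,4.74,0],"rotation":[0,0,0],"fingers":5.2},{"travel":[1.2,4.74,0],"rotation":[0,0,0],"fingers":5.2}]'
python3 -m crank '[{"travel":[1.2,4.74,0],"rotation":[0,0,0],"fingers":5.2},{"travel":[0,0,4.4],"rotation":[0,0,0],"fingers":5.2},{"travel":[0,0,4.4],"rotation":[0,0,0],"fingers":5.2},{"travel":[0,0,4.4],"rotation":[0,0,0],"fingers":5.2},{"travel":[0,0,0],"rotation":[0,0,0],"fingers":5.2}]'
python3 - <<'E'
from fit import *
go((536.3,-279,25),90-4.07)
p=optics.get_image("top");q=optics.get_image("side")
for Ps in([p],[q],[p,q]): print(fit(Ps,CASE,(521,-5,.028),(12,12,.06)))
for n in("lid_hinge","bed_2","specimen_case","lid_top"): print(n,[proj(p,(0,0,0))*0+d["location"] for d in finder.spot_point(p,n)[:2]],[onz(p,d["location"],{"lid_hinge":44,"bed_2":6,"specimen_case":0,"lid_top":199}[n]).round(1) for d in finder.spot_point(p,n)[:2]])
E
```

```text
t: 6.2
tcp_pos: [456.6, 148.9, 455.0]
eef_rot: [0.0, 0.999, -0.038, 0.0]
force: [1.5, -0.5, -0.4]
grip_width: 51.9
finger_force: 0.0
t: 7.0
tcp_pos: [523.1, -236.1, 455.1]
eef_rot: [0.0, 0.999, -0.038, 0.0]
force: [1.1, 0.9, 0.5]
grip_width: 52.0
finger_force: 0.0
t: 7.5
tcp_pos: [530.2, -281.4, 318.1]
eef_rot: [-0.001, 0.999, -0.038, -0.005]
force: [0.5, 1.1, -0.1]
grip_width: 51.8
finger_force: 0.0
t 7.5 tcp [ 530.2 -281.4  318.1] pinch [ 528.9 -280.8  163.1] x [ 0.997 -0.076 -0.009] y [-0.076 -0.997 -0.003] z [-0.009  0.003 -1.   ] w 51.8 ff 0.0 F [ 0.5  1.1 -0.1]
travel at present axes cm [ 0.85 -0.2  13.8 ]
rot [  0.8   0.2 179.7] tcp travel now [ 0.71 -0.24 13.8 ]
rot [-0.2  0.5 -0.3] tcp travel now [ 0.71 -0.24 13.8 ]
(array([ 5.23340368e+02, -5.19628462e+00,  2.64874264e-02]), np.float64(-19.529300689697266))
(array([ 5.19813829e+02, -2.70769579e+00,  3.42678547e-02]), np.float64(-13.959396362304688))
(array([ 5.22175689e+02, -4.93400652e+00,  2.82771449e-02]), np.float64(-32.82586669921875))
lid_hinge [array([231.7, 212.9]), array([320.6, 213.7])] [array([625.7,  12.1,  44. ]), array([ 508.8, -318.6,   44. ])]
bed_2 [array([247.1, 238.6])] [array([515.6, -16.2,   6. ])]
specimen_case [array([244.5, 236.5])] [array([531.5,  -9.9,   0. ])]
lid_top [array([241.9, 182.8])] [array([641. , -45.5, 199. ])]
```

```bash
python3 -m crank '[{"travel":[0.8,-0.2,4.4],"rotation":[0,0,0],"fingers":5.2},{"travel":[0,0,4.4],"rotation":[0,0,0],"fingers":5.2},{"travel":[0,0,3],"rotation":[0,0,0],"fingers":5.2},{"travel":[0,0,1.7],"rotation":[0,0,0],"fingers":5.2},{"travel":[0,0,0],"rotation":[0,0,0],"fingers":5.2},{"travel":[0,0,0],"rotation":[0,0,0],"fingers":2},{"travel":[0,0,0],"rotation":[0,0,0],"fingers":2},{"travel":[0,0,0],"rotation":[0,0,0],"fingers":2}]' 50
python3 -m crank '[{"travel":[0,0,0],"rotation":[0,0,0],"fingers":2},{"travel":[0,0,0],"rotation":[0,0,0],"fingers":2},{"travel":[0,0,0],"rotation":[0,0,0],"fingers":2}]' 50
python3 - <<'E'
from h import *
go((536.3,-279,100),85.93)
E
```

```text
t: 8.8
tcp_pos: [541.7, -279.6, 189.1]
eef_rot: [0.0, 0.999, -0.037, 0.001]
force: [-0.5, 1.0, 3.4]
grip_width: 27.4
finger_force: 51.0
t: 9.1
tcp_pos: [541.7, -279.6, 189.1]
eef_rot: [0.0, 0.999, -0.037, 0.001]
force: [-0.8, 0.6, 6.8]
grip_width: 27.1
finger_force: 51.3
t 9.1 tcp [ 541.7 -279.6  189.1] pinch [ 542.  -279.7   34.1] x [ 0.997 -0.074  0.002] y [-0.074 -0.997  0.001] z [ 0.002 -0.001 -1.   ] w 27.1 ff 51.343258023262024 F [-0.8  0.6  6.8]
travel at present axes cm [-0.56 -0.03 -6.6 ]
rot [-2.000e-01 -1.000e-01  1.798e+02] tcp travel now [-0.53 -0.02 -6.6 ]
rot [ 0.  -0.1 -0.2] tcp travel now [-0.53 -0.02 -6.6 ]
```

```bash
python3 -m crank '[{"travel":[0,0,-2],"rotation":[0,0,0],"fingers":2},{"travel":[0,0,-4],"rotation":[0,0,0],"fingers":2},{"travel":[0,0,-4],"rotation":[0,0,0],"fingers":2},{"travel":[0,0,0],"rotation":[0,0,-5.85],"fingers":2},{"travel":[0,0,0],"rotation":[0,0,0],"fingers":2},{"travel":[0,0,0],"rotation":[0,0,0],"fingers":2}]'
cat > held.py <<'E'
from fit import *
# fit held bar: bar bottom z given, guess pinch; prints offset of bar centre from pinch in tool axes
b=float(sys.argv[1]);o,r,p0=st();g=p0+155*r[:,2]
p=optics.get_image("top");q=optics.get_image("side");yaw=np.arctan2(r[1,0],r[0,0])
for Ps,l in(([p],"t"),([q],"s"),([p,q],"ts")):
  for h in(30,38):
    v,f=fit(Ps,bar(h,b),(g[0],g[1],yaw),(14,6,.04));print(l,h,v.round(3),round(f,2),"off tool x",round(float(np.dot([v[0]-g[0],v[1]-g[1]],r[:2,0])),1))
save(q,"hs.png",(240,190,110,90),5);save(p,"hp.png",(270,160,110,90),5)
E
python3 held.py 104; python3 -c "
from h import *
go((520,67,134),91.6)"
```

```text
t: 9.7
tcp_pos: [540.9, -279.4, 287.5]
eef_rot: [-0.0, 1.0, 0.013, -0.0]
force: [0.8, 0.1, -2.9]
grip_width: 27.3
finger_force: 50.3
t 9.7 tcp [ 540.9 -279.4  287.5] pinch [ 540.8 -279.3  132.5] x [ 1.     0.025 -0.001] y [ 0.025 -1.    -0.   ] z [-0.001  0.    -1.   ] w 27.3 ff 50.26663362979889 F [ 0.8  0.1 -2.9]
t 30 [ 6.09771e+02 -3.62984e+02 -4.35000e-01] -15.64 off tool x 66.8
t 38 [ 5.86556e+02 -3.53694e+02 -3.96000e-01] -15.48 off tool x 43.9
s 30 [ 5.35692e+02 -2.76002e+02  4.90000e-02] -13.71 off tool x -5.0
s 38 [ 5.30111e+02 -2.86224e+02  1.03000e-01] -14.38 off tool x -10.8
ts 30 [ 5.33487e+02 -2.81778e+02  1.05000e-01] -19.71 off tool x -7.4
ts 38 [ 5.27716e+02 -2.91910e+02  1.39000e-01] -23.11 off tool x -13.4
t 9.8 tcp [ 540.9 -279.3  286.8] pinch [ 540.6 -279.2  131.8] x [ 1.     0.026 -0.002] y [ 0.026 -1.    -0.001] z [-0.002  0.001 -1.   ] w 27.1 ff 50.26087939739227 F [-0.4  0.  -2.4]
travel at present axes cm [ -1.16 -34.66  -0.19]
rot [1.000e-01 1.000e-01 1.799e+02] tcp travel now [ -1.19 -34.67  -0.19]
rot [-0.   0.1 -0.1] tcp travel now [ -1.19 -34.67  -0.19]
```

Run:
```python
from fit import *
q=optics.get_image("side");o,r,p0=st();g=p0+155*r[:,2]
for d in finder.silhouettes(q,"bar_1a_mid")[:3]: print(d["extent"],d["score"])
n="hs.png";yaw=np.arctan2(r[1,0],r[0,0])
draw(q,bar(38,102),(535,-279.3,yaw),n,(235,175,100,75),8)
```

```text
t 9.85 tcp [ 541.  -279.3  286.7] pinch [ 540.8 -279.2  131.7] x [ 1.     0.027 -0.002] y [ 0.027 -1.    -0.001] z [-0.002  0.001 -1.   ] w 27.4 ff 50.260605812072754 F [ 0.6  0.8 -3.1]
[265.3, 197.3, 36.7, 20.5] 0.64
[315.0, 199.1, 22.0, 25.5] 0.28
```

View pics/hs.png

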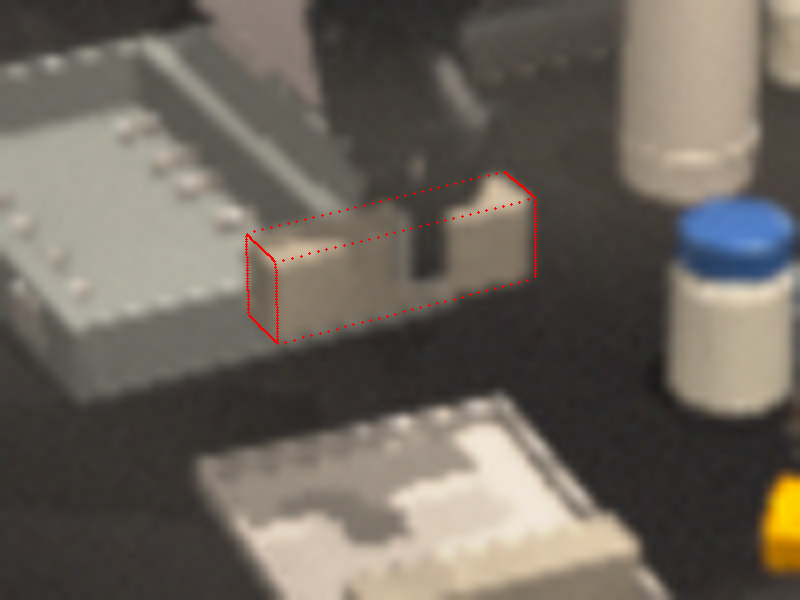

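The overlay of a 38 mm bar, centred 6 mm nearer than the grasp point, matches the held bar, with its ends at about (250,235) and (535,195) in the crop. Bar 1 looks to be a tall one. Now I carry it over bed 1.

```bash
python3 -m crank '[{"travel":[-0.07,-4.34,0],"rotation":[0,0,0],"fingers":2},{"travel":[-0.07,-4.34,0],"rotation":[0,0,0],"fingers":2},{"travel":[-0.07,-4.34,0],"rotation":[0,0,0],"fingers":2},{"travel":[-0.07,-4.34,0],"rotation":[0,0,0],"fingers":2},{"travel":[-0.07,-4.34,0],"rotation":[0,0,0],"fingers":2},{"travel":[-0.07,-4.34,0],"rotation":[0,0,0],"fingers":2},{"travel":[-0.07,-4.34,0],"rotation":[0,0,0],"fingers":2},{"travel":[-0.07,-4.34,0],"rotation":[0,0,0],"fingers":2}]'
python3 -m crank '[{"travel":[0,0,3],"rotation":[0,0,0],"fingers":2},{"travel":[0,0,2],"rotation":[0,0,0],"fingers":2},{"travel":[0,0,0],"rotation":[0,0,0],"fingers":2},{"travel":[0,0,0],"rotation":[0,0,0],"fingers":2}]'
python3 - <<'E'
from fit import *
go((526,68,36),91.6)
p=optics.get_image("top");q=optics.get_image("side")
yaw=.028
b=bar(38,50)
draw(p,b,(520,68,yaw),"a.png",(195,185,100,85),4);draw(q,b,(520,68,yaw),"b.png",(205,145,100,85),4)
for P,n,o in((p,"a.png",(195,185)),(q,"b.png",(205,145))):
    im=cv2.imread("pics/"+n)
    for u in pr(P,world(CASE,(522,-5,.028),30)): cv2.circle(im,tuple(int(v) for v in ((u-o+.5)*4)),1,(255,0,0),-1)
    cv2.imwrite("pics/"+n,im)
cv2.imwrite("pics/ab.png",np.hstack([cv2.imread("pics/a.png"),cv2.imread("pics/b.png")]))
E
```

```text
t: 10.7
tcp_pos: [525.7, 69.2, 287.2]
eef_rot: [0.0, 1.0, 0.014, -0.0]
force: [0.4, 0.4, -2.7]
grip_width: 27.1
finger_force: 50.3
t: 11.1
tcp_pos: [525.9, 67.3, 237.4]
eef_rot: [0.0, 1.0, 0.014, -0.001]
force: [-0.6, -0.2, -2.3]
grip_width: 27.0
finger_force: 50.2
t 11.1 tcp [525.9  67.3 237.4] pinch [525.7  67.2  82.4] x [ 1.     0.027 -0.002] y [ 0.027 -1.     0.   ] z [-0.002 -0.001 -1.   ] w 27.0 ff 50.18957197666168 F [-0.6 -0.2 -2.3]
travel at present axes cm [ 0.04 -0.08  4.64]
rot [ 1.0e-01 -0.0e+00  1.8e+02] tcp travel now [ 0.01 -0.07  4.64]
rot [ 0.   0.1 -0. ] tcp travel now [ 0.01 -0.07  4.64]
```

View pics/ab.png

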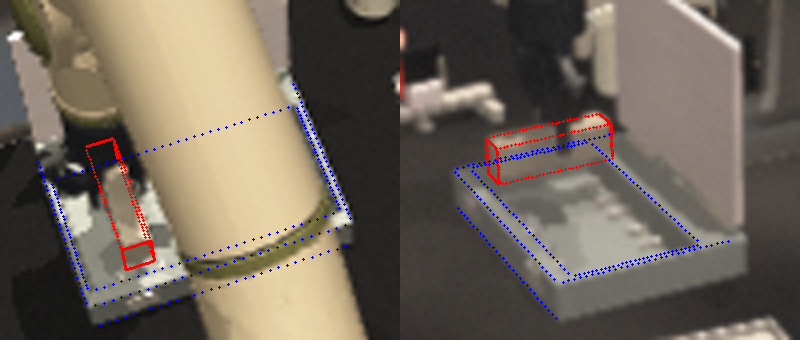

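The held bar (red) and the case rims (blue) agree in both views, and the bar is centred over bed 1. Lowering now.

```bash
python3 -m crank '[{"travel":[0,0,2],"rotation":[0,0,0],"fingers":2},{"travel":[0,0,1.5],"rotation":[0,0,0],"fingers":2},{"travel":[0,0,0.6],"rotation":[0,0,0],"fingers":2},{"travel":[0,0,0.3],"rotation":[0,0,0],"fingers":2},{"travel":[0,0,0],"rotation":[0,0,0],"fingers":2},{"travel":[0,0,0],"rotation":[0,0,0],"fingers":2}]'; python3 -c "
from h import *
st()"
```

```text
t: 11.8
tcp_pos: [526.2, 67.4, 194.3]
eef_rot: [-0.0, 1.0, 0.014, 0.0]
force: [0.3, -0.3, -2.3]
grip_width: 27.2
finger_force: 50.4
t 11.8 tcp [526.2  67.4 194.3] pinch [526.3  67.4  39.3] x [1.    0.028 0.001] y [ 0.028 -1.    -0.   ] z [ 0.001  0.    -1.   ] w 27.2 ff 50.354570746421814 F [ 0.3 -0.3 -2.3]
```

```bash
python3 -m crank '[{"travel":[0,0,0.2],"rotation":[0,0,0],"fingers":2},{"travel":[0,0,0.1],"rotation":[0,0,0],"fingers":2},{"travel":[0,0,0],"rotation":[0,0,0],"fingers":2},{"travel":[0,0,0],"rotation":[0,0,0],"fingers":2}]';python3 -m crank '[{"travel":[0,0,0],"rotation":[0,0,0],"fingers":5.2},{"travel":[0,0,0],"rotation":[0,0,0],"fingers":5.2},{"travel":[0,0,0],"rotation":[0,0,0],"fingers":5.2},{"travel":[0,0,-2],"rotation":[0,0,0],"fingers":5.2},{"travel":[0,0,-4],"rotation":[0,0,0],"fingers":5.2},{"travel":[0,0,-4],"rotation":[0,0,0],"fingers":5.2},{"travel":[0,0,0],"rotation":[0,0,0],"fingers":5.2},{"travel":[0,0,0],"rotation":[0,0,0],"fingers":5.2}]';python3 - <<'E'
from fit import *
import subprocess
go((530.5,-397,26),90-4.07)
q=optics.get_image("side")
for h in(30,38): print(h,fit([q],bar(h,6),(520,67,.028),(8,8,.05)))
E
python3 bars.py
```

```text
t: 12.2
tcp_pos: [526.0, 67.5, 191.0]
eef_rot: [-0.0, 1.0, 0.014, 0.0]
force: [-0.2, 0.0, 4.6]
grip_width: 27.4
finger_force: 51.1
t: 13.0
tcp_pos: [526.0, 67.5, 291.5]
eef_rot: [-0.0, 1.0, 0.014, 0.001]
force: [0.4, -0.1, 0.3]
grip_width: 52.0
finger_force: 0.0
t 13.0 tcp [526.   67.5 291.5] pinch [526.3  67.6 136.5] x [1.    0.028 0.002] y [ 0.028 -1.    -0.   ] z [ 0.002  0.001 -1.   ] w 52.0 ff 0.0 F [ 0.4 -0.1  0.3]
travel at present axes cm [-0.91 46.46 11.03]
rot [ 2.000e-01 -1.000e-01 -1.743e+02] tcp travel now [-0.88 46.45 11.03]
rot [-0.  -0.1  5.7] tcp travel now [-0.88 46.45 11.03]
30 (array([ 5.14822995e+02,  7.90208357e+01, -2.08106761e-02]), np.float64(-13.556296348571777))
38 (array([5.18238913e+02, 6.41616888e+01, 3.72022725e-02]), np.float64(-13.936360359191895))
tray [ 5.30015e+02 -3.39836e+02 -7.60000e-02] -47.37565612792969
60 30 [ 5.20676e+02 -2.73115e+02 -7.50000e-02] -30.88
60 38 [ 5.19804e+02 -2.84313e+02 -4.50000e-02] -29.61
-60 30 [ 5.27505e+02 -3.86804e+02  4.00000e-02] -37.71
-60 38 [ 5.24328e+02 -3.98270e+02 -7.30000e-02] -37.3
```

```bash
python3 -m crank '[{"travel":[0,0,0],"rotation":[0,0,5.7],"fingers":5.2},{"travel":[0.33,4.65,0],"rotation":[0,0,0],"fingers":5.2},{"travel":[0.33,4.65,0],"rotation":[0,0,0],"fingers":5.2},{"travel":[0.33,4.65,0],"rotation":[0,0,0],"fingers":5.2},{"travel":[0.33,4.65,0],"rotation":[0,0,0],"fingers":5.2},{"travel":[0.33,4.65,0],"rotation":[0,0,0],"fingers":5.2},{"travel":[0.33,4.65,0],"rotation":[0,0,0],"fingers":5.2},{"travel":[0.33,4.65,0],"rotation":[0,0,0],"fingers":5.2}]'
python3 -m crank '[{"travel":[0.33,4.65,0],"rotation":[0,0,0],"fingers":5.2},{"travel":[0.33,4.65,0],"rotation":[0,0,0],"fingers":5.2},{"travel":[0.33,4.65,0],"rotation":[0,0,0],"fingers":5.2},{"travel":[0,0,3],"rotation":[0,0,0],"fingers":5.2},{"travel":[0,0,0],"rotation":[0,0,0],"fingers":5.2},{"travel":[0,0,0],"rotation":[0,0,0],"fingers":5.2},{"travel":[0,0,0],"rotation":[0,0,0],"fingers":5.2}]'
python3 - <<'E'
from fit import *
go((525,-399,32),90-4.2)
p=optics.get_image("top")
for h in(30,38): print(h,fit([p],bar(h,6),(520,67,.028),(8,8,.05)))
for Ps in([p],): print(fit(Ps,CASE,(522,-5,.028),(12,12,.06)))
print(fit([p],TRAY,(530,-340,-.07),(12,12,.06)))
E
```

```text
t: 13.95
tcp_pos: [525.3, -260.7, 289.1]
eef_rot: [-0.0, 0.999, -0.036, -0.001]
force: [0.2, 0.6, 0.7]
grip_width: 52.4
finger_force: 0.0
t: 14.65
tcp_pos: [526.3, -397.4, 260.9]
eef_rot: [-0.0, 0.999, -0.035, -0.0]
force: [0.8, 0.7, -0.3]
grip_width: 52.1
finger_force: 0.0
t 14.65 tcp [ 526.3 -397.4  260.9] pinch [ 526.3 -397.2  105.9] x [ 0.998 -0.069 -0.   ] y [-0.069 -0.998 -0.001] z [-0.     0.001 -1.   ] w 52.1 ff 0.0 F [ 0.8  0.7 -0.3]
travel at present axes cm [-0.11  0.19  7.39]
rot [-0.000e+00 -1.000e-01 -1.798e+02] tcp travel now [-0.12  0.18  7.39]
rot [-0.1  0.   0.2] tcp travel now [-0.12  0.18  7.39]
30 (array([5.17705998e+02, 6.60424333e+01, 1.09815367e-02]), np.float64(-18.141462326049805))
38 (array([5.20489873e+02, 6.64145465e+01, 1.48586189e-02]), np.float64(-18.410703659057617))
(array([ 5.23187318e+02, -5.27685341e+00,  3.17445154e-02]), np.float64(-19.745014190673828))
(array([ 5.29823869e+02, -3.40737998e+02, -8.74559680e-02]), np.float64(-17.85929298400879))
```

Bar 1 lies in its bed at about (520,66). Now I grip bar 3.

```bash
python3 -m crank '[{"travel":[-0.1,0.2,3.5],"rotation":[0,0,0],"fingers":5.2},{"travel":[0,0,2.5],"rotation":[0,0,0],"fingers":5.2},{"travel":[0,0,1.4],"rotation":[0,0,0],"fingers":5.2},{"travel":[0,0,0],"rotation":[0,0,0],"fingers":5.2},{"travel":[0,0,0],"rotation":[0,0,0],"fingers":2},{"travel":[0,0,0],"rotation":[0,0,0],"fingers":2},{"travel":[0,0,0],"rotation":[0,0,0],"fingers":2},{"travel":[0,0,0],"rotation":[0,0,0],"fingers":2}]' 50
python3 -m crank '[{"travel":[0,0,0],"rotation":[0,0,0],"fingers":2},{"travel":[0,0,0],"rotation":[0,0,0],"fingers":2},{"travel":[0,0,-2],"rotation":[0,0,0],"fingers":2},{"travel":[0,0,-4],"rotation":[0,0,0],"fingers":2},{"travel":[0,0,-4],"rotation":[0,0,0],"fingers":2},{"travel":[0,0,0],"rotation":[0,0,-5.7],"fingers":2},{"travel":[0,0,0],"rotation":[0,0,0],"fingers":2},{"travel":[0,0,0],"rotation":[0,0,0],"fingers":2}]' 50
python3 - <<'E'
from fit import *
o,r,p0=st();g=p0+155*r[:,2];yaw=np.arctan2(r[1,0],r[0,0]);go((g[0],g[1],g[2]),91.6)
q=optics.get_image("side");ims=[]
for h in(30,38):
    draw(q,bar(h,104),(g[0],g[1],yaw),"h%d.png"%h,(245,185,80,65),5);ims.append(cv2.imread("pics/h%d.png"%h))
cv2.imwrite("pics/h.png",np.hstack(ims))
E
```

```text
t: 15.5
tcp_pos: [525.1, -400.8, 188.2]
eef_rot: [0.001, 0.999, -0.036, 0.001]
force: [-0.9, 0.6, 7.2]
grip_width: 27.3
finger_force: 51.6
t: 16.3
tcp_pos: [524.0, -400.5, 286.4]
eef_rot: [-0.0, 1.0, 0.013, -0.0]
force: [-0.0, 1.3, -2.7]
grip_width: 26.9
finger_force: 50.4
t 16.3 tcp [ 524.  -400.5  286.4] pinch [ 523.9 -400.5  131.4] x [ 1.     0.025 -0.001] y [ 0.025 -1.    -0.001] z [-0.001  0.001 -1.   ] w 26.9 ff 50.44861972332001 F [-0.   1.3 -2.7]
t 16.3 tcp [ 524.  -400.5  286.4] pinch [ 523.9 -400.5  131.4] x [ 1.     0.025 -0.001] y [ 0.025 -1.    -0.001] z [-0.001  0.001 -1.   ] w 26.9 ff 50.44861972332001 F [-0.   1.3 -2.7]
travel at present axes cm [0. 0. 0.]
rot [1.000e-01 1.000e-01 1.799e+02] tcp travel now [-0.01 -0.01  0.  ]
rot [-0.   0.  -0.1] tcp travel now [-0.01 -0.01  0.  ]
```

View pics/h.png

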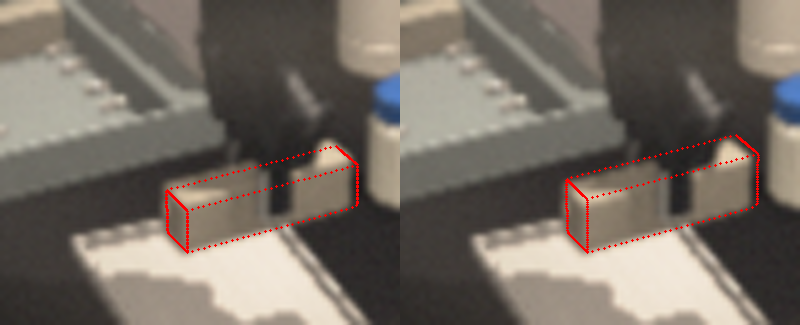

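The held bar 3 is centred in the grip (within 1 mm along its length). Now I place it in bed 3.

```bash
python3 -m crank '[{"travel":[0.1,-4.62,0],"rotation":[0,0,0],"fingers":2},{"travel":[0.1,-4.62,0],"rotation":[0,0,0],"fingers":2},{"travel":[0.1,-4.62,0],"rotation":[0,0,0],"fingers":2},{"travel":[0.1,-4.62,0],"rotation":[0,0,0],"fingers":2},{"travel":[0.1,-4.62,0],"rotation":[0,0,0],"fingers":2},{"travel":[0.1,-4.62,0],"rotation":[0,0,0],"fingers":2},{"travel":[0.1,-4.62,0],"rotation":[0,0,0],"fingers":2},{"travel":[0,0,0],"rotation":[0,0,0],"fingers":2}]'
python3 -m crank '[{"travel":[0,0,3],"rotation":[0,0,0],"fingers":2},{"travel":[0,0,2],"rotation":[0,0,0],"fingers":2},{"travel":[0,0,0],"rotation":[0,0,0],"fingers":2},{"travel":[0,0,0],"rotation":[0,0,0],"fingers":2}]'; python3 -c "
from h import *
go((522.5,-77,38),91.6)"
```

```text
t: 17.15
tcp_pos: [522.5, -70.0, 285.7]
eef_rot: [-0.002, 1.0, 0.018, -0.001]
force: [0.1, -0.7, -2.2]
grip_width: 27.1
finger_force: 50.6
t: 17.55
tcp_pos: [522.4, -77.3, 236.2]
eef_rot: [0.0, 1.0, 0.014, -0.001]
force: [0.5, -1.1, -2.0]
grip_width: 27.6
finger_force: 50.4
t 17.55 tcp [522.4 -77.3 236.2] pinch [522.  -77.4  81.2] x [ 1.     0.027 -0.002] y [ 0.027 -1.     0.   ] z [-0.002 -0.    -1.   ] w 27.6 ff 50.420023798942566 F [ 0.5 -1.1 -2. ]
travel at present axes cm [ 0.06 -0.03  4.32]
rot [  0.2  -0.  179.9] tcp travel now [ 0.02 -0.03  4.32]
rot [ 0.   0.1 -0.1] tcp travel now [ 0.02 -0.03  4.32]
```

```bash
python3 -m crank '[{"travel":[0,0,2],"rotation":[0,0,0],"fingers":2},{"travel":[0,0,1.5],"rotation":[0,0,0],"fingers":2},{"travel":[0,0,0.6],"rotation":[0,0,0],"fingers":2},{"travel":[0,0,0.3],"rotation":[0,0,0],"fingers":2},{"travel":[0,0,0.2],"rotation":[0,0,0],"fingers":2},{"travel":[0,0,0],"rotation":[0,0,0],"fingers":2},{"travel":[0,0,0],"rotation":[0,0,0],"fingers":2}]'
python3 -m crank '[{"travel":[0,0,0],"rotation":[0,0,0],"fingers":5.2},{"travel":[0,0,0],"rotation":[0,0,0],"fingers":5.2},{"travel":[0,0,0],"rotation":[0,0,0],"fingers":5.2},{"travel":[0,0,-2],"rotation":[0,0,0],"fingers":5.2},{"travel":[0,0,-4],"rotation":[0,0,0],"fingers":5.2},{"travel":[0,0,-4],"rotation":[0,0,0],"fingers":5.2},{"travel":[0,0,-4],"rotation":[0,0,0],"fingers":5.2},{"travel":[0,0,-4],"rotation":[0,0,0],"fingers":5.2}]'
cat >> fit.py <<'E'
GAUGE=rect(-80,-66,-32,32,0)[:4]+rect(66,80,-32,32,0)
def gauge_fit(x0,Ps):
    # feet tops/beam unknown: use grip top + feet footprint
    return fit(Ps,GAUGE+rect(-22,22,-7,7,97),x0,(30,30,.5))
E
python3 - <<'E'
from fit import *
st()
p=optics.get_image("top");q=optics.get_image("side")
for n,z in(("gauge_grip",78),("gauge_feet",0)):
    a=finder.spot_point(p,n)[:2];b=finder.spot_point(q,n)[:2]
    print(n,[(np.round(d["location"],1),onz(p,d["location"],z).round(0)[:2],d["score"]) for d in a],[(np.round(d["location"],1),onz(q,d["location"],z).round(0)[:2],d["score"]) for d in b])
    if a and b: print("tri",tri([(p,a[0]["location"]),(q,b[0]["location"])]).round(1))
save(p,"g1.png",(140,235,60,70),6);save(q,"g2.png",(180,130,70,70),6)
cv2.imwrite("pics/g.png",np.hstack([cv2.imread("pics/g1.png"),cv2.imread("pics/g2.png")]))
E
```

```text
t: 18.25
tcp_pos: [522.6, -77.2, 191.2]
eef_rot: [0.0, 1.0, 0.014, 0.0]
force: [0.5, 0.0, -2.9]
grip_width: 27.1
finger_force: 50.6
t: 19.05
tcp_pos: [522.1, -77.2, 372.5]
eef_rot: [-0.0, 1.0, 0.014, 0.0]
force: [0.5, 0.3, -0.7]
grip_width: 52.0
finger_force: 0.0
t 19.05 tcp [522.1 -77.2 372.5] pinch [522.1 -77.2 217.5] x [1.    0.028 0.   ] y [ 0.028 -1.    -0.   ] z [ 0.  0. -1.] w 52.0 ff 0.0 F [ 0.5  0.3 -0.7]
gauge_grip [(array([160.2, 261.2]), array([484., 322.]), 0.89)] [(array([210.3, 161.6]), array([466., 296.]), 0.73), (array([290.8, 244.6]), array([ 482., -440.]), 0.15)]
tri [480.3 322.8  70.2]
gauge_feet [(array([167.7, 273.5]), array([469., 312.]), 0.72)] [(array([208.6, 173.5]), array([470., 351.]), 0.95)]
tri [458.6 310.9  18.7]
```

View pics/g.png

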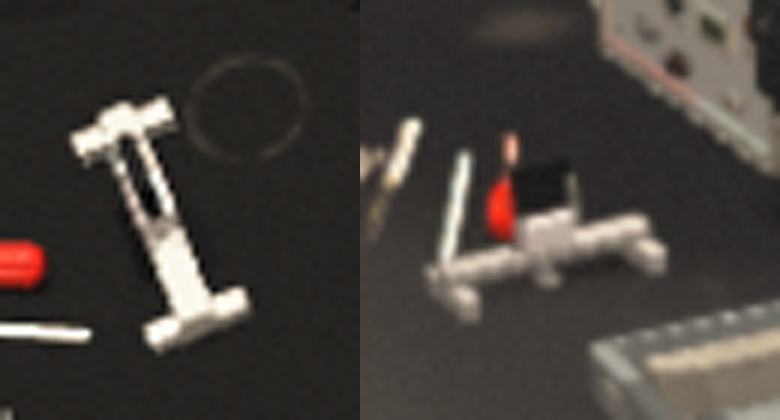

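The gauge stands at about (167,272) in top with its feet at (160,257) and (173,289); its black grip is at (210,161) in side. The red screwdriver, behind the gauge in the side view, is not it. Next I fit the feet and yaw.

```bash
cat > gf.py <<'E'
from fit import *
def G(h): return rect(-80,-66,-32,32,h)+rect(66,80,-32,32,h)
if __name__=="__main__":
    z0=float(sys.argv[4]) if len(sys.argv)>4 else 0
    g=[float(a) for a in sys.argv[1:4]]
    p=optics.get_image("top");q=optics.get_image("side")
    for Ps,l in(([p],"t"),([q],"s"),([p,q],"ts")):
        for h in(8,12,16,20,26):
            v,f=fit(Ps,G(z0+h),g,(20,20,.15));print(l,h,v.round(3),round(f,2))
E
python3 - <<'E'
from h import *
p=optics.get_image("top")
a=onz(p,(160.5,256.7),12);b=onz(p,(172.8,288.7),12);print(a,b,(a+b)/2,np.degrees(np.arctan2(*(a-b)[1::-1])),np.linalg.norm(a-b))
E
python3 gf.py 475 318 0.15
```

```text
[541.85307544 323.01538154  12.        ] [394.9085706  306.44952129  12.        ] [468.38082302 314.73245141  12.        ] 6.432110138248621 147.87533677392597
t 8 [4.77241e+02 3.16397e+02 1.18000e-01] -28.36
t 12 [4.74943e+02 3.16069e+02 1.18000e-01] -28.39
t 16 [4.72654e+02 3.15672e+02 1.18000e-01] -28.41
t 20 [4.70437e+02 3.15391e+02 1.17000e-01] -28.42
t 26 [4.67061e+02 3.14838e+02 1.18000e-01] -28.41
s 8 [ 4.87556e+02  3.66874e+02 -6.30000e-02] -21.32
s 12 [ 4.85275e+02  3.57561e+02 -6.90000e-02] -21.27
s 16 [ 4.82908e+02  3.49003e+02 -7.60000e-02] -21.22
s 20 [ 4.80225e+02  3.40038e+02 -7.80000e-02] -21.15
s 26 [4.68653e+02 3.10096e+02 1.61000e-01] -20.58
ts 8 [4.76474e+02 3.16559e+02 1.12000e-01] -46.7
ts 12 [4.74403e+02 3.15818e+02 1.12000e-01] -46.59
ts 16 [4.72159e+02 3.16133e+02 1.23000e-01] -47.31
ts 20 [4.70673e+02 3.15571e+02 1.22000e-01] -48.35
ts 26 [4.67458e+02 3.14562e+02 1.20000e-01] -48.54
```

```bash
python3 -m crank '[{"travel":[-0.5,-4.93,0],"rotation":[0,0,0],"fingers":6},{"travel":[-0.5,-4.93,0],"rotation":[0,0,0],"fingers":6},{"travel":[-0.5,-4.93,0],"rotation":[0,0,0],"fingers":6},{"travel":[-0.5,-4.93,0],"rotation":[0,0,0],"fingers":6},{"travel":[-0.5,-4.93,0],"rotation":[0,0,0],"fingers":6},{"travel":[-0.5,-4.93,0],"rotation":[0,0,0],"fingers":6},{"travel":[-0.5,-4.93,0],"rotation":[0,0,0],"fingers":6},{"travel":[-0.5,-4.93,0],"rotation":[0,0,0],"fingers":6}]'
python3 -m crank '[{"travel":[0,0,0],"rotation":[0,0,-5.2],"fingers":6},{"travel":[0,0,4],"rotation":[0,0,0],"fingers":6},{"travel":[0,0,0],"rotation":[0,0,0],"fingers":6},{"travel":[0,0,0],"rotation":[0,0,0],"fingers":6},{"travel":[0,0,0],"rotation":[0,0,0],"fingers":6}]'
python3 - <<'E'
from fit import *
go((471,316,80),96.8)
q=optics.get_image("side");p=optics.get_image("top")
print([(np.round(d["location"],1),d["score"]) for P in(p,q) for d in finder.spot_point(P,"gauge_grip")[:1]])
print(pr(q,np.array([[471,316,78.]])))
print("case",fit([p,q],CASE,(522,-5,.028),(10,10,.04)))
for y,x in((67,520),(-77,524)):
  for h in(30,38): print(y,h,fit([p,q],bar(h,6),(x,y,.028),(6,6,.04)))
E
```

```text
t: 20.3
tcp_pos: [470.8, 318.0, 369.6]
eef_rot: [0.001, 1.0, 0.014, -0.001]
force: [1.1, -0.8, 0.1]
grip_width: 60.1
finger_force: 0.0
t: 20.8
tcp_pos: [471.9, 315.8, 331.4]
eef_rot: [-0.0, 0.998, 0.059, 0.0]
force: [0.5, 0.1, -0.0]
grip_width: 59.8
finger_force: 0.0
t 20.8 tcp [471.9 315.8 331.4] pinch [471.9 315.8 176.4] x [0.993 0.118 0.   ] y [ 0.118 -0.993 -0.   ] z [ 0.  0. -1.] w 59.8 ff 0.0 F [ 0.5  0.1 -0. ]
travel at present axes cm [-0.09 -0.03  9.64]
rot [ -0.    0.  179.9] tcp travel now [-0.08 -0.03  9.64]
rot [-0.  -0.  -0.1] tcp travel now [-0.08 -0.03  9.64]
[(array([163.2, 261.8]), 0.85), (array([209.5, 159.2]), 0.9)]
[[209.94957931 159.79521889]]
case (array([5.19954770e+02, 2.89124379e+00, 5.34824557e-02]), np.float64(-26.45459747314453))
67 30 (array([ 5.15074829e+02,  7.89961506e+01, -3.95439290e-02]), np.float64(-21.25337028503418))
67 38 (array([5.17893351e+02, 6.84517757e+01, 8.18632323e-02]), np.float64(-21.240020751953125))
-77 30 (array([ 5.24570754e+02, -7.89146172e+01,  1.13648953e-02]), np.float64(-31.084964752197266))
-77 38 (array([ 5.21192901e+02, -7.83218104e+01,  1.03945922e-02]), np.float64(-32.13568878173828))
```

```bash
python3 -m crank '[{"travel":[0,0,4],"rotation":[0,0,0],"fingers":6},{"travel":[0,0,3.5],"rotation":[0,0,0],"fingers":6},{"travel":[0,0,2.0],"rotation":[0,0,0],"fingers":6},{"travel":[0,0,0],"rotation":[0,0,0],"fingers":6},{"travel":[0,0,0],"rotation":[0,0,0],"fingers":0.5},{"travel":[0,0,0],"rotation":[0,0,0],"fingers":0.5},{"travel":[0,0,0],"rotation":[0,0,0],"fingers":0.5},{"travel":[0,0,0],"rotation":[0,0,0],"fingers":0.5}]' 60
python3 -m crank '[{"travel":[0,0,0],"rotation":[0,0,0],"fingers":0.5},{"travel":[0,0,0],"rotation":[0,0,0],"fingers":0.5},{"travel":[0,0,0],"rotation":[0,0,0],"fingers":0.5},{"travel":[0,0,0],"rotation":[0,0,0],"fingers":0.5}]' 60
python3 -c "
from h import *
st()"
python3 -m crank '[{"travel":[0,0,-2],"rotation":[0,0,0],"fingers":0.5},{"travel":[0,0,-4],"rotation":[0,0,0],"fingers":0.5},{"travel":[0,0,-4],"rotation":[0,0,0],"fingers":0.5},{"travel":[0,0,-1],"rotation":[0,0,0],"fingers":0.5},{"travel":[0,0,0],"rotation":[0,0,5.2],"fingers":0.5},{"travel":[0,0,0],"rotation":[0,0,0],"fingers":0.5},{"travel":[0,0,0],"rotation":[0,0,0],"fingers":0.5}]' 60
python3 -c "
from h import *
st()"
python3 gf.py 472 316 0.03 110
```

```text
t: 21.8
tcp_pos: [471.8, 316.0, 237.0]
eef_rot: [-0.001, 0.998, 0.059, 0.001]
force: [-0.9, -0.7, 7.5]
grip_width: 13.5
finger_force: 58.9
t: 22.2
tcp_pos: [471.8, 316.1, 237.0]
eef_rot: [-0.001, 0.998, 0.059, 0.001]
force: [-0.8, -1.4, 7.7]
grip_width: 12.9
finger_force: 58.9
t 22.2 tcp [471.8 316.1 237. ] pinch [472.  316.3  82. ] x [0.993 0.118 0.002] y [ 0.118 -0.993 -0.001] z [ 0.002  0.001 -1.   ] w 12.9 ff 58.892664313316345 F [-0.8 -1.4  7.7]
t: 22.9
tcp_pos: [471.0, 315.8, 345.0]
eef_rot: [0.0, 1.0, 0.015, -0.001]
force: [-0.2, 0.8, -5.0]
grip_width: 13.6
finger_force: 59.9
t 22.9 tcp [471.  315.8 345. ] pinch [470.9 315.7 190. ] x [ 1.     0.031 -0.001] y [ 0.031 -1.     0.001] z [-0.001 -0.001 -1.   ] w 13.6 ff 59.87716019153595 F [-0.2  0.8 -5. ]
t 8 [4.73929e+02 3.19370e+02 8.60000e-02] -16.77
t 12 [4.71486e+02 3.19096e+02 8.70000e-02] -16.77
t 16 [4.69426e+02 3.18795e+02 8.70000e-02] -16.78
t 20 [4.67011e+02 3.18482e+02 8.90000e-02] -16.78
t 26 [4.63449e+02 3.18025e+02 8.80000e-02] -16.78
s 8 [4.52150e+02 2.90798e+02 3.71000e-01] -21.42
s 12 [4.53644e+02 3.24358e+02 1.54000e-01] -20.36
s 16 [4.50693e+02 3.14341e+02 1.57000e-01] -20.37
s 20 [4.47693e+02 3.04090e+02 1.62000e-01] -20.36
s 26 [4.63469e+02 3.06039e+02 9.40000e-02] -19.69
ts 8 [4.72604e+02 3.23565e+02 1.47000e-01] -33.63
ts 12 [4.71582e+02 3.23005e+02 1.35000e-01] -34.44
ts 16 [4.69381e+02 3.22570e+02 1.27000e-01] -35.53
ts 20 [4.67440e+02 3.18659e+02 8.80000e-02] -36.36
ts 26 [4.64490e+02 3.12021e+02 2.00000e-02] -35.42
```

```bash
python3 -m crank '[{"travel":[0.69,4.17,0],"rotation":[0,0,0],"fingers":0.5},{"travel":[0.69,4.17,0],"rotation":[0,0,0],"fingers":0.5},{"travel":[0.69,4.17,0],"rotation":[0,0,0],"fingers":0.5},{"travel":[0.69,4.17,0],"rotation":[0,0,0],"fingers":0.5},{"travel":[0.69,4.17,0],"rotation":[0,0,0],"fingers":0.5},{"travel":[0.69,4.17,0],"rotation":[0,0,0],"fingers":0.5},{"travel":[0,0,0],"rotation":[0,0,0],"fingers":0.5},{"travel":[0,0,0],"rotation":[0,0,0],"fingers":0.5}]' 60
python3 -m crank '[{"travel":[0,0,3],"rotation":[0,0,0],"fingers":0.5},{"travel":[0,0,0],"rotation":[0,0,0],"fingers":0.5},{"travel":[0,0,0],"rotation":[0,0,0],"fingers":0.5}]' 60
python3 - <<'E'
from fit import *
from gf import G
o,r,p0=st();g=p0+155*r[:,2];yaw=np.arctan2(r[1,0],r[0,0])
p=optics.get_image("top");q=optics.get_image("side")
seg=G(g[2]-82)+rect(-22,22,-7,7,g[2]+15)
go((520,67,122),91.6)
draw(p,seg,(g[0],g[1],yaw),"a.png",(195,185,80,75),5);draw(q,seg,(g[0],g[1],yaw),"b.png",(205,125,80,75),5)
cv2.imwrite("pics/ab2.png",np.hstack([cv2.imread("pics/a.png"),cv2.imread("pics/b.png")]))
E
```

```text
t: 23.8
tcp_pos: [520.0, 65.7, 345.2]
eef_rot: [0.0, 1.0, 0.013, -0.0]
force: [-0.6, -0.0, -4.6]
grip_width: 13.4
finger_force: 60.8
t: 24.1
tcp_pos: [519.6, 68.1, 315.3]
eef_rot: [0.0, 1.0, 0.015, -0.001]
force: [-0.5, -0.4, -3.7]
grip_width: 13.0
finger_force: 60.7
t 24.1 tcp [519.6  68.1 315.3] pinch [519.2  68.1 160.3] x [ 1.     0.03  -0.002] y [ 0.03 -1.    0.  ] z [-0.002 -0.    -1.   ] w 13.0 ff 60.74168801307678 F [-0.5 -0.4 -3.7]
t 24.2 tcp [520.   67.9 316.3] pinch [520.   67.9 161.3] x [1.   0.03 0.  ] y [ 0.03 -1.   -0.  ] z [ 0.  0. -1.] w 12.5 ff 60.7416558265686 F [ 0.1  0.3 -4.3]
travel at present axes cm [-0.01  0.09  3.93]
rot [   0.    -0.  -179.9] tcp travel now [-0.    0.09  3.93]
rot [-0.  -0.   0.1] tcp travel now [-0.    0.09  3.93]
```

View pics/ab2.png

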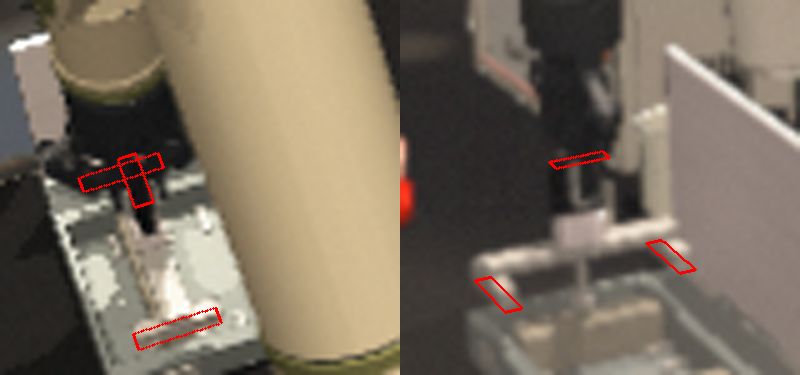

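The feet outlines match the held gauge in both views and sit over the front and rear rims. I lower in stages and watch the force to feel the sprung foot: a tall bar touches it with the feet plane at 68 mm, a good one at 60 mm.

```bash
cat > avg.py <<'E'
from h import *
f=[];
for i in range(8):
    optics.get_image("side");o=observe();f.append(o["force"][2])
o,r,p=st();print("Fz mean",np.mean(f).round(2),"+-",(np.std(f)/8**.5).round(2),"feet z",round(p[2]-237,1))
E
python3 -m crank '[{"travel":[0,0.05,0.6],"rotation":[0,0,0],"fingers":0.5},{"travel":[0,0,0],"rotation":[0,0,0],"fingers":0.5},{"travel":[0,0,0],"rotation":[0,0,0],"fingers":0.5}]' >/dev/null; python3 avg.py
python3 -m crank '[{"travel":[0,0,0.9],"rotation":[0,0,0],"fingers":0.5},{"travel":[0,0,0],"rotation":[0,0,0],"fingers":0.5},{"travel":[0,0,0],"rotation":[0,0,0],"fingers":0.5}]' >/dev/null; python3 avg.py
python3 -m crank '[{"travel":[0,0,1],"rotation":[0,0,0],"fingers":0.5},{"travel":[0,0,0],"rotation":[0,0,0],"fingers":0.5},{"travel":[0,0,0],"rotation":[0,0,0],"fingers":0.5}]' >/dev/null; python3 avg.py
```

```text
t 24.9 tcp [519.9  66.5 309.7] pinch [519.9  66.5 154.7] x [1.    0.028 0.   ] y [ 0.028 -1.    -0.   ] z [ 0.  0. -1.] w 13.2 ff 60.723592042922974 F [-0.8 -0.1 -4. ]
Fz mean -3.98 +- 0.07 feet z 72.7
t 25.6 tcp [519.8  66.5 300.7] pinch [519.8  66.5 145.7] x [ 1.     0.028 -0.   ] y [ 0.028 -1.     0.   ] z [-0. -0. -1.] w 13.5 ff 60.88602304458618 F [-0.8 -0.1 -1.4]
Fz mean -2.96 +- 0.25 feet z 63.7
t 26.3 tcp [519.8  66.5 290.7] pinch [519.8  66.5 135.7] x [ 1.     0.028 -0.   ] y [ 0.028 -1.    -0.   ] z [-0. -0. -1.] w 13.3 ff 60.908693075180054 F [-1.   0.  -1.8]
Fz mean -2.68 +- 0.22 feet z 53.7
```

Spring contact already shows at 63.7 mm, so bar 1 is tall. Next I stand the gauge on the rims and let go.

```bash
python3 -m crank '[{"travel":[0,0,0.8],"rotation":[0,0,0],"fingers":0.5},{"travel":[0,0,0.3],"rotation":[0,0,0],"fingers":0.5},{"travel":[0,0,0.2],"rotation":[0,0,0],"fingers":0.5},{"travel":[0,0,0],"rotation":[0,0,0],"fingers":0.5},{"travel":[0,0,0],"rotation":[0,0,0],"fingers":0.5}]'; python3 avg.py
python3 -m crank '[{"travel":[0,0,0.1],"rotation":[0,0,0],"fingers":0.5},{"travel":[0,0,0],"rotation":[0,0,0],"fingers":0.5},{"travel":[0,0,0],"rotation":[0,0,0],"fingers":0.5}]'
python3 -m crank '[{"travel":[0,0,0.05],"rotation":[0,0,0],"fingers":0.5},{"travel":[0,0,0],"rotation":[0,0,0],"fingers":0.5},{"travel":[0,0,0],"rotation":[0,0,0],"fingers":0.5}]'
```

```text
t: 26.8
tcp_pos: [520.0, 66.5, 277.6]
eef_rot: [0.0, 1.0, 0.014, 0.0]
force: [1.1, -0.3, -3.1]
grip_width: 13.6
finger_force: 61.0
t 27.2 tcp [519.9  66.5 277.7] pinch [519.9  66.5 122.7] x [1.    0.028 0.   ] y [ 0.028 -1.    -0.   ] z [ 0.  0. -1.] w 13.2 ff 61.02046251296997 F [ 0.5  0.7 -2.1]
Fz mean -2.87 +- 0.19 feet z 40.7
t: 27.5
tcp_pos: [519.8, 66.5, 277.0]
eef_rot: [0.0, 1.0, 0.014, 0.0]
force: [-0.8, -1.0, 4.3]
grip_width: 13.1
finger_force: 62.1
t: 27.8
tcp_pos: [519.8, 66.4, 277.0]
eef_rot: [0.0, 1.0, 0.014, 0.0]
force: [-3.0, -1.7, 12.9]
grip_width: 13.2
finger_force: 63.5
```

Contact on the rims at feet z = 40. I release, wait, take a look, then re-grip.

```bash
python3 -m crank '[{"travel":[0,0,0],"rotation":[0,0,0],"fingers":3},{"travel":[0,0,0],"rotation":[0,0,0],"fingers":3},{"travel":[0,0,0],"rotation":[0,0,0],"fingers":3},{"travel":[0,0,0],"rotation":[0,0,0],"fingers":3},{"travel":[0,0,0],"rotation":[0,0,0],"fingers":3},{"travel":[0,0,0],"rotation":[0,0,0],"fingers":3},{"travel":[0,0,0],"rotation":[0,0,0],"fingers":3},{"travel":[0,0,0],"rotation":[0,0,0],"fingers":3}]'
python3 - <<'E'
from fit import *
from gf import G
p=optics.get_image("top");q=optics.get_image("side")
seg=G(40)
draw(p,seg,(520,66.5,.028),"a.png",(195,185,80,75),5);draw(q,seg,(520,66.5,.028),"b.png",(205,135,80,75),5)
cv2.imwrite("pics/ab3.png",np.hstack([cv2.imread("pics/a.png"),cv2.imread("pics/b.png")]))
E
```

```text
t: 28.6
tcp_pos: [519.8, 66.6, 276.1]
eef_rot: [0.0, 1.0, 0.014, -0.0]
force: [0.0, 0.2, -0.2]
grip_width: 30.0
finger_force: 0.0
```

View pics/ab3.png

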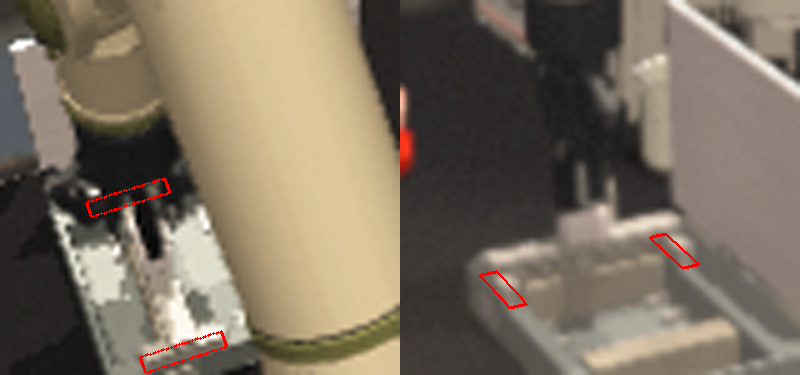

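The gauge stands across the front and rear rims over bar 1 with both feet inside the outlined rim areas. Bar 3 lies in bed 3, with the middle bed empty. I re-grip and move to bed 3.

```bash
python3 -m crank '[{"travel":[0,0,0],"rotation":[0,0,0],"fingers":0.5},{"travel":[0,0,0],"rotation":[0,0,0],"fingers":0.5},{"travel":[0,0,0],"rotation":[0,0,0],"fingers":0.5},{"travel":[0,0,0],"rotation":[0,0,0],"fingers":0.5},{"travel":[0,0,-2],"rotation":[0,0,0],"fingers":0.5},{"travel":[0,0,-3],"rotation":[0,0,0],"fingers":0.5},{"travel":[0,0,-3],"rotation":[0,0,0],"fingers":0.5},{"travel":[0,0,0],"rotation":[0,0,0],"fingers":0.5}]' 60
python3 -m crank '[{"travel":[0,3.6,0],"rotation":[0,0,0],"fingers":0.5},{"travel":[0,3.6,0],"rotation":[0,0,0],"fingers":0.5},{"travel":[0,3.6,0],"rotation":[0,0,0],"fingers":0.5},{"travel":[0,3.6,0],"rotation":[0,0,0],"fingers":0.5},{"travel":[0,0,0],"rotation":[0,0,0],"fingers":0.5},{"travel":[0,0,3],"rotation":[0,0,0],"fingers":0.5},{"travel":[0,0,1.7],"rotation":[0,0,0],"fingers":0.5},{"travel":[0,0,0],"rotation":[0,0,0],"fingers":0.5}]'
python3 avg.py; python3 -c "
from h import *
go((524,-77,122),91.6)"
```

```text
t: 29.5
tcp_pos: [520.4, 66.6, 359.0]
eef_rot: [-0.001, 1.0, 0.014, 0.002]
force: [0.7, 0.5, -3.4]
grip_width: 13.4
finger_force: 59.4
t: 30.3
tcp_pos: [522.8, -77.0, 306.2]
eef_rot: [-0.0, 1.0, 0.014, -0.003]
force: [-0.3, -0.6, -4.8]
grip_width: 13.1
finger_force: 60.2
t 30.7 tcp [524.  -77.3 309.8] pinch [524.2 -77.4 154.8] x [1.    0.028 0.001] y [ 0.028 -1.     0.   ] z [ 0.001 -0.    -1.   ] w 13.3 ff 60.17049193382263 F [ 0.7 -0.2 -4.7]
Fz mean -3.7 +- 0.21 feet z 72.8
t 30.7 tcp [524.  -77.3 309.8] pinch [524.2 -77.4 154.8] x [1.    0.028 0.001] y [ 0.028 -1.     0.   ] z [ 0.001 -0.    -1.   ] w 13.3 ff 60.17049193382263 F [ 0.7 -0.2 -4.7]
travel at present axes cm [-0.02 -0.04  3.28]
rot [ 1.0e-01  0.0e+00 -1.8e+02] tcp travel now [-0.01 -0.03  3.28]
rot [ 0.  -0.1  0. ] tcp travel now [-0.01 -0.03  3.28]
```

```bash
python3 avg.py; python3 -m crank '[{"travel":[0,0,1.05],"rotation":[0,0,0],"fingers":0.5},{"travel":[0,0,0],"rotation":[0,0,0],"fingers":0.5},{"travel":[0,0,0],"rotation":[0,0,0],"fingers":0.5}]' >/dev/null; python3 avg.py;python3 avg.py
python3 -m crank '[{"travel":[0,0,1],"rotation":[0,0,0],"fingers":0.5},{"travel":[0,0,0],"rotation":[0,0,0],"fingers":0.5},{"travel":[0,0,0],"rotation":[0,0,0],"fingers":0.5}]' >/dev/null; python3 avg.py;python3 avg.py
```

```text
t 31.1 tcp [523.9 -77.4 309.2] pinch [523.9 -77.4 154.2] x [1.    0.028 0.   ] y [ 0.028 -1.     0.   ] z [ 0. -0. -1.] w 13.2 ff 60.17003774642944 F [-0.1  0.6 -4.2]
Fz mean -4.36 +- 0.13 feet z 72.2
t 31.8 tcp [523.8 -77.4 298.7] pinch [523.8 -77.4 143.7] x [ 1.     0.028 -0.   ] y [ 0.028 -1.     0.   ] z [-0. -0. -1.] w 13.2 ff 60.469890832901 F [ 0.2 -0.3 -3. ]
Fz mean -3.06 +- 0.16 feet z 61.7
t 32.2 tcp [523.9 -77.4 298.7] pinch [523.9 -77.4 143.7] x [1.    0.028 0.   ] y [ 0.028 -1.     0.   ] z [ 0. -0. -1.] w 13.5 ff 60.47199726104736 F [-0.1  0.2 -2.9]
Fz mean -3.32 +- 0.18 feet z 61.7
t 32.9 tcp [523.8 -77.4 288.8] pinch [523.8 -77.4 133.8] x [1.    0.028 0.   ] y [ 0.028 -1.    -0.   ] z [ 0.  0. -1.] w 12.9 ff 60.5389130115509 F [-0.4 -0.2 -3.3]
Fz mean -3.18 +- 0.13 feet z 51.8
t 33.3 tcp [523.9 -77.4 288.6] pinch [523.8 -77.4 133.6] x [ 1.     0.028 -0.   ] y [ 0.028 -1.    -0.   ] z [-0. -0. -1.] w 12.9 ff 60.53918123245239 F [-0.3  0.1 -2.9]
Fz mean -2.69 +- 0.12 feet z 51.6
```

```bash
python3 -m crank '[{"travel":[0,0,-1.35],"rotation":[0,0,0],"fingers":0.5},{"travel":[0,0,0],"rotation":[0,0,0],"fingers":0.5},{"travel":[0,0,0],"rotation":[0,0,0],"fingers":0.5}]' >/dev/null; python3 avg.py;python3 avg.py
python3 -m crank '[{"travel":[0,0,-0.8],"rotation":[0,0,0],"fingers":0.5},{"travel":[0,0,0],"rotation":[0,0,0],"fingers":0.5},{"travel":[0,0,0],"rotation":[0,0,0],"fingers":0.5}]' >/dev/null; python3 avg.py;python3 avg.py
python3 - <<'E'
from fit import *
q=optics.get_image("side")
save(q,"b3.png",(205,135,100,75),8)
for h in(28,30,32,34,36,38,40):
    v,f=fit([q],bar(h,6),(522,-77,.028),(3,3,.02));print(h,v.round(2),round(f,2))
E
```

```text
t 34.0 tcp [523.9 -77.4 302. ] pinch [523.8 -77.4 147. ] x [ 1.     0.028 -0.   ] y [ 0.028 -1.    -0.   ] z [-0.  0. -1.] w 13.4 ff 60.51098942756653 F [ 0.6 -0.8 -2.9]
Fz mean -3.21 +- 0.1 feet z 65.0
t 34.4 tcp [523.9 -77.4 302.2] pinch [523.9 -77.4 147.2] x [ 1.     0.028 -0.   ] y [ 0.028 -1.     0.   ] z [-0. -0. -1.] w 12.8 ff 60.510971546173096 F [-1.   0.4 -3.3]
Fz mean -3.35 +- 0.1 feet z 65.2
t 35.1 tcp [523.9 -77.4 310.1] pinch [523.8 -77.4 155.1] x [ 1.     0.028 -0.   ] y [ 0.028 -1.    -0.   ] z [-0. -0. -1.] w 13.3 ff 60.4020631313324 F [ 0.  -0.3 -3.6]
Fz mean -4.06 +- 0.12 feet z 73.1
t 35.5 tcp [523.9 -77.4 310.2] pinch [523.9 -77.4 155.2] x [ 1.     0.028 -0.   ] y [ 0.028 -1.     0.   ] z [-0. -0. -1.] w 13.4 ff 60.40325403213501 F [ 0.1  0.6 -3.3]
Fz mean -3.86 +- 0.27 feet z 73.2
28 [ 5.2364e+02 -6.9150e+01  1.1000e-01] -12.83
30 [ 5.2301e+02 -7.1150e+01  9.0000e-02] -12.98
32 [ 5.2214e+02 -7.2990e+01  8.0000e-02] -13.01
34 [ 5.2127e+02 -7.4800e+01  7.0000e-02] -12.89
36 [ 5.2043e+02 -7.7000e+01  7.0000e-02] -12.63
38 [ 5.1945e+02 -7.9190e+01  6.0000e-02] -12.25
40 [ 5.184e+02 -8.202e+01  6.000e-02] -11.78
```

View pics/b3.png

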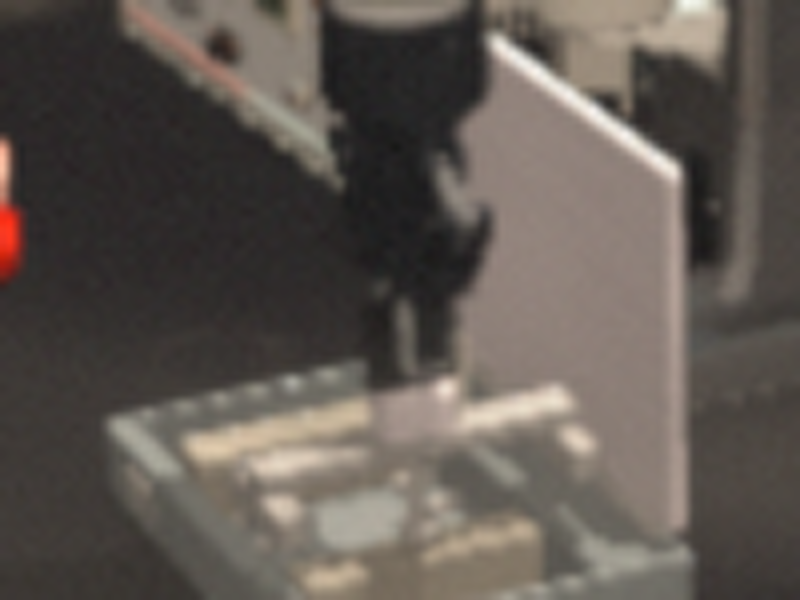

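The bar 3 force data look like a tall bar too. For a control, I make the same descent over the empty bed 2.

```bash
python3 -m crank '[{"travel":[0,0,-1],"rotation":[0,0,0],"fingers":0.5},{"travel":[0,-3.6,0],"rotation":[0,0,0],"fingers":0.5},{"travel":[0,-3.6,0],"rotation":[0,0,0],"fingers":0.5},{"travel":[0,0,1],"rotation":[0,0,0],"fingers":0.5},{"travel":[0,0,0],"rotation":[0,0,0],"fingers":0.5},{"travel":[0,0,0],"rotation":[0,0,0],"fingers":0.5}]' >/dev/null; python3 avg.py;python3 avg.py
python3 -m crank '[{"travel":[0,0,0.8],"rotation":[0,0,0],"fingers":0.5},{"travel":[0,0,0],"rotation":[0,0,0],"fingers":0.5},{"travel":[0,0,0],"rotation":[0,0,0],"fingers":0.5}]' >/dev/null; python3 avg.py;python3 avg.py
python3 -m crank '[{"travel":[0,0,1.35],"rotation":[0,0,0],"fingers":0.5},{"travel":[0,0,0],"rotation":[0,0,0],"fingers":0.5},{"travel":[0,0,0],"rotation":[0,0,0],"fingers":0.5}]' >/dev/null; python3 avg.py;python3 avg.py
```

```text
t 36.55 tcp [521.9  -5.8 310.3] pinch [521.9  -5.8 155.3] x [1.    0.027 0.   ] y [ 0.027 -1.     0.   ] z [ 0. -0. -1.] w 13.0 ff 60.68243622779846 F [-0.7  0.4 -4.3]
Fz mean -4.22 +- 0.1 feet z 73.3
t 36.95 tcp [521.9  -5.4 310.1] pinch [521.8  -5.4 155.1] x [ 1.     0.028 -0.   ] y [ 0.028 -1.     0.   ] z [-0. -0. -1.] w 13.2 ff 60.68240404129028 F [ 0.1 -0.2 -4. ]
Fz mean -4.1 +- 0.09 feet z 73.1
t 37.65 tcp [521.9  -5.5 302.3] pinch [521.9  -5.5 147.3] x [1.    0.028 0.   ] y [ 0.028 -1.     0.   ] z [ 0. -0. -1.] w 13.4 ff 60.60954451560974 F [-0.2  0.5 -3.7]
Fz mean -4.28 +- 0.14 feet z 65.3
t 38.05 tcp [521.9  -5.4 302.2] pinch [521.9  -5.4 147.2] x [1.    0.028 0.   ] y [ 0.028 -1.    -0.   ] z [-0.  0. -1.] w 13.5 ff 60.608417987823486 F [ 0.2  0.4 -3.9]
Fz mean -4.35 +- 0.2 feet z 65.2
t 38.75 tcp [521.9  -5.4 288.9] pinch [521.9  -5.4 133.9] x [1.    0.028 0.   ] y [ 0.028 -1.    -0.   ] z [ 0.  0. -1.] w 13.1 ff 60.53175687789917 F [-0.5 -0.  -3.2]
Fz mean -3.94 +- 0.29 feet z 51.9
t 39.15 tcp [521.9  -5.4 288.6] pinch [521.9  -5.4 133.6] x [ 1.     0.028 -0.   ] y [ 0.028 -1.     0.   ] z [-0. -0. -1.] w 13.3 ff 60.53250432014465 F [ 0.   1.1 -5.6]
Fz mean -4.42 +- 0.26 feet z 51.6
```

The control shows no contact over the empty bed, so bar 3 is tall as well. Back over bed 3 to stand the gauge there.

```bash
python3 -m crank '[{"travel":[0,0,-3.2],"rotation":[0,0,0],"fingers":0.5},{"travel":[0,3.6,0],"rotation":[0,0,0],"fingers":0.5},{"travel":[0,3.6,0],"rotation":[0,0,0],"fingers":0.5},{"travel":[0,0,0],"rotation":[0,0,0],"fingers":0.5},{"travel":[0,0,2.2],"rotation":[0,0,0],"fingers":0.5},{"travel":[0,0,1.4],"rotation":[0,0,0],"fingers":0.5},{"travel":[0,0,0.6],"rotation":[0,0,0],"fingers":0.5},{"travel":[0,0,0],"rotation":[0,0,0],"fingers":0.5}]'
python3 -m crank '[{"travel":[0,0,0.1],"rotation":[0,0,0],"fingers":0.5},{"travel":[0,0,0],"rotation":[0,0,0],"fingers":0.5},{"travel":[0,0,0],"rotation":[0,0,0],"fingers":0.5}]'
python3 -m crank '[{"travel":[0,0,0.1],"rotation":[0,0,0],"fingers":0.5},{"travel":[0,0,0],"rotation":[0,0,0],"fingers":0.5},{"travel":[0,0,0],"rotation":[0,0,0],"fingers":0.5}]'
```

```text
t: 39.95
tcp_pos: [523.8, -77.2, 278.0]
eef_rot: [-0.0, 1.0, 0.014, -0.001]
force: [-1.6, -0.1, -2.5]
grip_width: 13.3
finger_force: 61.2
t: 40.25
tcp_pos: [523.9, -77.3, 278.2]
eef_rot: [-0.0, 1.0, 0.014, 0.0]
force: [-1.5, -0.1, -2.5]
grip_width: 13.2
finger_force: 61.3
t: 40.55
tcp_pos: [524.0, -77.3, 276.8]
eef_rot: [-0.0, 1.0, 0.014, 0.0]
force: [-0.5, 0.7, -3.1]
grip_width: 13.3
finger_force: 61.3
```

```bash
python3 -m crank '[{"travel":[0,0,0.1],"rotation":[0,0,0],"fingers":0.5},{"travel":[0,0,0],"rotation":[0,0,0],"fingers":0.5},{"travel":[0,0,0],"rotation":[0,0,0],"fingers":0.5}]'
python3 -m crank '[{"travel":[0,0,0.05],"rotation":[0,0,0],"fingers":0.5},{"travel":[0,0,0],"rotation":[0,0,0],"fingers":0.5},{"travel":[0,0,0],"rotation":[0,0,0],"fingers":0.5}]'
```

```text
t: 40.85
tcp_pos: [524.0, -77.4, 276.2]
eef_rot: [0.0, 1.0, 0.014, 0.0]
force: [-1.6, 0.4, 6.2]
grip_width: 13.0
finger_force: 62.6
t: 41.15
tcp_pos: [523.9, -77.4, 276.2]
eef_rot: [0.0, 1.0, 0.014, 0.0]
force: [-3.0, 0.5, 12.2]
grip_width: 13.3
finger_force: 63.8
```

```bash
python3 -m crank '[{"travel":[0,0,0],"rotation":[0,0,0],"fingers":3},{"travel":[0,0,0],"rotation":[0,0,0],"fingers":3},{"travel":[0,0,0],"rotation":[0,0,0],"fingers":3},{"travel":[0,0,0],"rotation":[0,0,0],"fingers":3},{"travel":[0,0,0],"rotation":[0,0,0],"fingers":3},{"travel":[0,0,0],"rotation":[0,0,0],"fingers":3},{"travel":[0,0,0],"rotation":[0,0,0],"fingers":3},{"travel":[0,0,0],"rotation":[0,0,0],"fingers":3}]'
python3 -m crank '[{"travel":[0,0,0],"rotation":[0,0,0],"fingers":0.5},{"travel":[0,0,0],"rotation":[0,0,0],"fingers":0.5},{"travel":[0,0,0],"rotation":[0,0,0],"fingers":0.5},{"travel":[0,0,0],"rotation":[0,0,0],"fingers":0.5},{"travel":[0,0,-2],"rotation":[0,0,0],"fingers":0.5},{"travel":[0,0,-4],"rotation":[0,0,0],"fingers":0.5},{"travel":[0,0,-4],"rotation":[0,0,0],"fingers":0.5},{"travel":[0,0,0],"rotation":[0,0,0],"fingers":0.5}]' 60
python3 -m crank '[{"travel":[-0.525,-4.94,0],"rotation":[0,0,0],"fingers":0.5},{"travel":[-0.525,-4.94,0],"rotation":[0,0,0],"fingers":0.5},{"travel":[-0.525,-4.94,0],"rotation":[0,0,0],"fingers":0.5},{"travel":[-0.525,-4.94,0],"rotation":[0,0,0],"fingers":0.5},{"travel":[-0.525,-4.94,0],"rotation":[0,0,0],"fingers":0.5},{"travel":[-0.525,-4.94,0],"rotation":[0,0,0],"fingers":0.5},{"travel":[-0.525,-4.94,0],"rotation":[0,0,0],"fingers":0.5},{"travel":[-0.525,-4.94,0],"rotation":[0,0,0],"fingers":0.5}]'
python3 -m crank '[{"travel":[0,0,4],"rotation":[0,0,-5.2],"fingers":0.5},{"travel":[0,0,4],"rotation":[0,0,0],"fingers":0.5},{"travel":[0,0,3],"rotation":[0,0,0],"fingers":0.5},{"travel":[0,0,1.5],"rotation":[0,0,0],"fingers":0.5},{"travel":[0,0,0],"rotation":[0,0,0],"fingers":0.5},{"travel":[0,0,0],"rotation":[0,0,0],"fingers":0.5}]'
python3 -c "
from h import *
st()"
```

```text
t: 41.95
tcp_pos: [523.9, -77.4, 275.1]
eef_rot: [-0.0, 1.0, 0.014, -0.0]
force: [-0.2, -0.3, -0.6]
grip_width: 29.9
finger_force: 0.0
t: 42.75
tcp_pos: [524.8, -77.6, 379.2]
eef_rot: [0.0, 1.0, 0.014, 0.003]
force: [1.7, 0.3, -3.8]
grip_width: 13.5
finger_force: 59.8
t: 43.55
tcp_pos: [469.8, 318.2, 373.7]
eef_rot: [0.001, 1.0, 0.014, -0.001]
force: [2.1, 0.6, -4.8]
grip_width: 13.3
finger_force: 60.4
t: 44.15
tcp_pos: [470.5, 316.3, 249.5]
eef_rot: [0.001, 0.998, 0.059, -0.001]
force: [0.2, -1.0, -2.8]
grip_width: 13.3
finger_force: 61.1
t 44.15 tcp [470.5 316.3 249.5] pinch [470.3 316.1  94.5] x [ 0.993  0.119 -0.002] y [ 0.119 -0.993  0.001] z [-0.002 -0.001 -1.   ] w 13.3 ff 61.08443856239319 F [ 0.2 -1.  -2.8]
```

```bash
python3 -m crank '[{"travel":[0,0,0.8],"rotation":[0,0,0],"fingers":0.5},{"travel":[0,0,0.4],"rotation":[0,0,0],"fingers":0.5},{"travel":[0,0,0.1],"rotation":[0,0,0],"fingers":0.5},{"travel":[0,0,0],"rotation":[0,0,0],"fingers":0.5},{"travel":[0,0,0],"rotation":[0,0,0],"fingers":0.5}]'
python3 -m crank '[{"travel":[0,0,0.1],"rotation":[0,0,0],"fingers":0.5},{"travel":[0,0,0],"rotation":[0,0,0],"fingers":0.5},{"travel":[0,0,0],"rotation":[0,0,0],"fingers":0.5}]'
```

```text
t: 44.65
tcp_pos: [471.0, 316.5, 237.5]
eef_rot: [-0.0, 0.998, 0.059, 0.0]
force: [0.7, 0.5, -3.0]
grip_width: 13.6
finger_force: 61.0
t: 44.95
tcp_pos: [470.8, 316.4, 236.2]
eef_rot: [-0.0, 0.998, 0.059, 0.0]
force: [0.5, 0.4, -3.0]
grip_width: 13.0
finger_force: 61.0
```

```bash
python3 -m crank '[{"travel":[0,0,0.1],"rotation":[0,0,0],"fingers":0.5},{"travel":[0,0,0.03],"rotation":[0,0,0],"fingers":0.5},{"travel":[0,0,0],"rotation":[0,0,0],"fingers":0.5}]'
python3 -m crank '[{"travel":[0,0,0],"rotation":[0,0,0],"fingers":5},{"travel":[0,0,0],"rotation":[0,0,0],"fingers":5},{"travel":[0,0,0],"rotation":[0,0,0],"fingers":5},{"travel":[0,0,0],"rotation":[0,0,0],"fingers":5},{"travel":[0,0,-2],"rotation":[0,0,0],"fingers":5.2},{"travel":[0,0,-4],"rotation":[0,0,0],"fingers":5.2},{"travel":[0,0,-4],"rotation":[0,0,0],"fingers":5.2},{"travel":[0,0,0],"rotation":[0,0,5.2],"fingers":5.2}]'
python3 -m crank '[{"travel":[0,0,0],"rotation":[0,0,0],"fingers":5.2},{"travel":[0,0,0],"rotation":[0,0,0],"fingers":5.2}]'
python3 gf.py 471 316 .12 | grep "^ts"
python3 - <<'E'
from fit import *
go((522.5,-77.3,150),91.6)
go((526,67.5,150),91.6)
p=optics.get_image("top");q=optics.get_image("side")
print("tray",fit([p,q],TRAY,(530,-339,-.07),(30,30,.15)))
E
```

```text
t: 45.25
tcp_pos: [470.8, 316.5, 235.3]
eef_rot: [-0.0, 0.998, 0.059, 0.0]
force: [-0.3, -0.8, 5.2]
grip_width: 13.2
finger_force: 62.3
t: 46.05
tcp_pos: [471.9, 316.9, 339.5]
eef_rot: [-0.002, 1.0, 0.013, 0.003]
force: [-0.7, 0.7, -0.3]
grip_width: 52.2
finger_force: 0.0
t: 46.25
tcp_pos: [470.5, 316.4, 334.4]
eef_rot: [0.0, 1.0, 0.015, -0.0]
force: [-0.8, 0.4, -0.8]
grip_width: 52.4
finger_force: 0.0
ts 8 [4.75693e+02 3.16659e+02 1.13000e-01] -45.17
ts 12 [4.73584e+02 3.16162e+02 1.12000e-01] -45.08
ts 16 [4.71497e+02 3.16421e+02 1.22000e-01] -46.03
ts 20 [4.69821e+02 3.15645e+02 1.22000e-01] -47.3
ts 26 [4.66892e+02 3.14665e+02 1.19000e-01] -47.1
t 46.35 tcp [470.5 316.4 333.9] pinch [470.3 316.2 178.9] x [ 1.     0.03  -0.002] y [ 0.03  -1.     0.001] z [-0.001 -0.001 -1.   ] w 51.9 ff 0.0 F [-0.4 -0.6  0.1]
travel at present axes cm [ 4.04 39.48  2.93]
rot [-1.000e-01  1.000e-01 -1.799e+02] tcp travel now [ 4.02 39.5   2.93]
rot [0.1 0.1 0.1] tcp travel now [ 4.02 39.5   2.93]
t 46.35 tcp [470.5 316.4 333.9] pinch [470.3 316.2 178.9] x [ 1.     0.03  -0.002] y [ 0.03  -1.     0.001] z [-0.001 -0.001 -1.   ] w 51.9 ff 0.0 F [-0.4 -0.6  0.1]
travel at present axes cm [ 4.82 25.02  2.91]
rot [-1.000e-01  1.000e-01 -1.799e+02] tcp travel now [ 4.8  25.04  2.91]
rot [0.1 0.1 0.1] tcp travel now [ 4.8  25.04  2.91]
tray (array([ 5.29880561e+02, -3.39717870e+02, -7.87104863e-02]), np.float64(-47.773460388183594))
```

The gauge is back upright on the worktop at its old place, and the tray has not moved. Next, a touch check of bar 1's top with closed fingers before gripping it.

```bash
python3 -m crank '[{"travel":[0.8,4.17,0],"rotation":[0,0,0],"fingers":0},{"travel":[0.8,4.17,0],"rotation":[0,0,0],"fingers":0},{"travel":[0.8,4.17,0],"rotation":[0,0,0],"fingers":0},{"travel":[0.8,4.17,0],"rotation":[0,0,0],"fingers":0},{"travel":[0.8,4.17,0],"rotation":[0,0,0],"fingers":0},{"travel":[0.8,4.17,0],"rotation":[0,0,0],"fingers":0},{"travel":[0,0,4],"rotation":[0,0,0],"fingers":0},{"travel":[0,0,4],"rotation":[0,0,0],"fingers":0}]' 50
python3 -m crank '[{"travel":[0,0,2.6],"rotation":[0,0,0],"fingers":0},{"travel":[0,0,0.4],"rotation":[0,0,0],"fingers":0},{"travel":[0,0,0],"rotation":[0,0,0],"fingers":0},{"travel":[0,0,0],"rotation":[0,0,0],"fingers":0}]'
for i in 1 ; do python3 -m crank '[{"travel":[0,0,0.25],"rotation":[0,0,0],"fingers":0},{"travel":[0,0,0],"rotation":[0,0,0],"fingers":0},{"travel":[0,0,0],"rotation":[0,0,0],"fingers":0}]'; done
python3 -m crank '[{"travel":[0,0,0.25],"rotation":[0,0,0],"fingers":0},{"travel":[0,0,0],"rotation":[0,0,0],"fingers":0},{"travel":[0,0,0],"rotation":[0,0,0],"fingers":0}]'
```

```text
t: 47.25
tcp_pos: [526.5, 65.6, 254.5]
eef_rot: [-0.0, 1.0, 0.012, 0.001]
force: [0.9, 1.0, -0.4]
grip_width: 0.3
finger_force: 0.0
t: 47.65
tcp_pos: [526.1, 67.9, 225.7]
eef_rot: [-0.0, 1.0, 0.014, 0.0]
force: [1.5, 0.4, 0.5]
grip_width: -0.4
finger_force: 0.0
t: 47.95
tcp_pos: [525.9, 67.8, 223.1]
eef_rot: [-0.0, 1.0, 0.014, 0.001]
force: [-1.4, -0.1, 0.6]
grip_width: -0.1
finger_force: 0.0
t: 48.25
tcp_pos: [525.8, 67.7, 219.8]
eef_rot: [0.0, 1.0, 0.014, -0.0]
force: [-0.5, -0.2, -0.5]
grip_width: 0.2
finger_force: 0.0
```

```bash
python3 -m crank '[{"travel":[0,0,0.2],"rotation":[0,0,0],"fingers":0},{"travel":[0,0,0],"rotation":[0,0,0],"fingers":0},{"travel":[0,0,0],"rotation":[0,0,0],"fingers":0}]'
python3 -m crank '[{"travel":[0,0,0.15],"rotation":[0,0,0],"fingers":0},{"travel":[0,0,0],"rotation":[0,0,0],"fingers":0},{"travel":[0,0,0],"rotation":[0,0,0],"fingers":0}]'
```

```text
t: 48.55
tcp_pos: [525.8, 67.7, 217.7]
eef_rot: [0.0, 1.0, 0.014, -0.0]
force: [0.2, -0.5, -0.9]
grip_width: 0.3
finger_force: 0.0
t: 48.85
tcp_pos: [525.7, 67.7, 217.5]
eef_rot: [-0.0, 1.0, 0.014, 0.0]
force: [-3.4, -0.2, 17.2]
grip_width: 0.3
finger_force: 8.7
```

Bar 1's top is at 44.5 mm, confirmed tall. I grip it and carry it back to the tray.

```bash
python3 -m crank '[{"travel":[0,0,-3.5],"rotation":[0,0,0],"fingers":5.2},{"travel":[0,0,0],"rotation":[0,0,0],"fingers":5.2},{"travel":[0,0,0],"rotation":[0,0,0],"fingers":5.2},{"travel":[0,0,0],"rotation":[0,0,0],"fingers":5.2},{"travel":[0,0,3],"rotation":[0,0,0],"fingers":5.2},{"travel":[0,0,2.9],"rotation":[0,0,0],"fingers":5.2},{"travel":[0,0,0],"rotation":[0,0,0],"fingers":5.2},{"travel":[0,0,0],"rotation":[0,0,0],"fingers":5.2}]'
python3 -m crank '[{"travel":[0,0,0],"rotation":[0,0,0],"fingers":2},{"travel":[0,0,0],"rotation":[0,0,0],"fingers":2},{"travel":[0,0,0],"rotation":[0,0,0],"fingers":2},{"travel":[0,0,0],"rotation":[0,0,0],"fingers":2},{"travel":[0,0,-2],"rotation":[0,0,0],"fingers":2},{"travel":[0,0,-4],"rotation":[0,0,0],"fingers":2},{"travel":[0,0,-4],"rotation":[0,0,0],"fingers":2},{"travel":[0,0,0],"rotation":[0,0,0],"fingers":2}]' 50
python3 -m crank '[{"travel":[0,0,0],"rotation":[0,0,5.85],"fingers":2},{"travel":[0,0,0],"rotation":[0,0,0],"fingers":2},{"travel":[0,0,0],"rotation":[0,0,0],"fingers":2}]' 50
python3 - <<'E'
from fit import *
p=optics.get_image("top");q=optics.get_image("side")
print("tray",fit([p,q],TRAY,(530,-339,-.07),(30,30,.15)))
go((540,-279.7,132),90-4.25)
E
```

```text
t: 49.65
tcp_pos: [525.5, 67.7, 191.7]
eef_rot: [0.0, 1.0, 0.014, -0.001]
force: [0.9, 0.2, 0.5]
grip_width: 52.0
finger_force: 0.0
t: 50.45
tcp_pos: [526.8, 67.7, 297.1]
eef_rot: [-0.001, 1.0, 0.014, 0.004]
force: [0.4, 0.8, -2.8]
grip_width: 26.8
finger_force: 50.0
t: 50.75
tcp_pos: [525.5, 67.7, 291.9]
eef_rot: [0.0, 0.999, -0.036, -0.0]
force: [-0.9, 0.4, -2.3]
grip_width: 27.0
finger_force: 49.9
tray (array([ 5.29880561e+02, -3.39717870e+02, -7.87104863e-02]), np.float64(-47.84471130371094))
t 50.85 tcp [525.6  67.8 291.8] pinch [525.5  67.7 136.8] x [ 0.997 -0.072 -0.001] y [-0.072 -0.997  0.   ] z [-0.001 -0.    -1.   ] w 27.1 ff 49.93229806423187 F [-0.8 -0.4 -2. ]
travel at present axes cm [ 3.94 34.55  0.49]
rot [-1.000e-01  0.000e+00 -1.799e+02] tcp travel now [ 3.93 34.55  0.49]
rot [0.  0.1 0.1] tcp travel now [ 3.93 34.55  0.49]
```

```bash
python3 -m crank '[{"travel":[0.565,4.94,0],"rotation":[0,0,0],"fingers":2},{"travel":[0.565,4.94,0],"rotation":[0,0,0],"fingers":2},{"travel":[0.565,4.94,0],"rotation":[0,0,0],"fingers":2},{"travel":[0.565,4.94,0],"rotation":[0,0,0],"fingers":2},{"travel":[0.565,4.94,0],"rotation":[0,0,0],"fingers":2},{"travel":[0.565,4.94,0],"rotation":[0,0,0],"fingers":2},{"travel":[0.565,4.94,0],"rotation":[0,0,0],"fingers":2},{"travel":[0,0,0],"rotation":[0,0,0],"fingers":2}]'
python3 -m crank '[{"travel":[0,0,4],"rotation":[0,0,0],"fingers":2},{"travel":[0,0,3],"rotation":[0,0,0],"fingers":2},{"travel":[0,0,2],"rotation":[0,0,0],"fingers":2},{"travel":[0,0,0.7],"rotation":[0,0,0],"fingers":2},{"travel":[0,0,0],"rotation":[0,0,0],"fingers":2},{"travel":[0,0,0],"rotation":[0,0,0],"fingers":2}]'
python3 -m crank '[{"travel":[0,0,0.3],"rotation":[0,0,0],"fingers":2},{"travel":[0,0,0.2],"rotation":[0,0,0],"fingers":2},{"travel":[0,0,0],"rotation":[0,0,0],"fingers":2},{"travel":[0,0,0],"rotation":[0,0,0],"fingers":2}]'
```

```text
t: 51.65
tcp_pos: [538.1, -288.6, 291.7]
eef_rot: [0.002, 0.999, -0.041, -0.0]
force: [0.2, 0.6, -2.2]
grip_width: 27.5
finger_force: 50.3
t: 52.25
tcp_pos: [540.0, -280.1, 195.9]
eef_rot: [0.0, 0.999, -0.037, 0.0]
force: [0.3, -0.6, -2.9]
grip_width: 27.2
finger_force: 50.2
t: 52.65
tcp_pos: [540.0, -280.2, 191.6]
eef_rot: [0.0, 0.999, -0.037, 0.001]
force: [-0.3, 0.8, 6.1]
grip_width: 26.7
finger_force: 51.4
```

```bash
python3 -m crank '[{"travel":[0,0,0],"rotation":[0,0,0],"fingers":5},{"travel":[0,0,0],"rotation":[0,0,0],"fingers":5},{"travel":[0,0,0],"rotation":[0,0,0],"fingers":5},{"travel":[0,0,-3],"rotation":[0,0,0],"fingers":5},{"travel":[0,0,-4],"rotation":[0,0,0],"fingers":5},{"travel":[0,0,-4],"rotation":[0,0,0],"fingers":5},{"travel":[0,0,0],"rotation":[0,0,-5.85],"fingers":0},{"travel":[0,0,0],"rotation":[0,0,0],"fingers":0}]'
python3 -m crank '[{"travel":[-0.236,-4.07,0],"rotation":[0,0,0],"fingers":0},{"travel":[-0.236,-4.07,0],"rotation":[0,0,0],"fingers":0},{"travel":[-0.236,-4.07,0],"rotation":[0,0,0],"fingers":0},{"travel":[-0.236,-4.07,0],"rotation":[0,0,0],"fingers":0},{"travel":[-0.236,-4.07,0],"rotation":[0,0,0],"fingers":0},{"travel":[0,0,0],"rotation":[0,0,0],"fingers":0},{"travel":[0,0,4],"rotation":[0,0,0],"fingers":0},{"travel":[0,0,3.5],"rotation":[0,0,0],"fingers":0}]'
python3 -m crank '[{"travel":[0,0,0],"rotation":[0,0,0],"fingers":0},{"travel":[0,0,0],"rotation":[0,0,0],"fingers":0}]'
python3 - <<'E'
from fit import *
p=optics.get_image("top");q=optics.get_image("side")
t,f=fit([p,q],TRAY,(530,-339,-.07),(30,30,.15));print("tray",t,f)
print(fit([p,q],bar(38,4),(534,-280,-.075),(8,8,.05)))
go((522.5,-77.3,62),91.6)
E
```

```text
t: 53.45
tcp_pos: [539.7, -280.3, 301.7]
eef_rot: [0.0, 1.0, 0.015, 0.001]
force: [-0.5, 0.7, -0.2]
grip_width: 21.5
finger_force: 0.0
t: 54.25
tcp_pos: [522.2, -77.0, 224.3]
eef_rot: [0.0, 1.0, 0.013, 0.001]
force: [-0.3, 0.4, -0.6]
grip_width: 0.1
finger_force: 0.0
t: 54.45
tcp_pos: [521.9, -77.3, 224.8]
eef_rot: [0.0, 1.0, 0.013, -0.001]
force: [0.4, -0.2, 0.8]
grip_width: 0.1
finger_force: 0.0Traceback (most recent call last):
  File "<stdin>", line 2, in <module>
ValueError: 200 camera calls are used up
```

The camera calls are used up (my force averaging took pictures). The geometry is all known from the fixed case, so I go on by touch. First, bar 3's top.

```bash
python3 -m crank '[{"travel":[0,0,0.4],"rotation":[0,0,0],"fingers":0},{"travel":[0,0,0.2],"rotation":[0,0,0],"fingers":0},{"travel":[0,0,0],"rotation":[0,0,0],"fingers":0},{"travel":[0,0,0],"rotation":[0,0,0],"fingers":0}]'
python3 -m crank '[{"travel":[0,0,0.15],"rotation":[0,0,0],"fingers":0},{"travel":[0,0,0],"rotation":[0,0,0],"fingers":0},{"travel":[0,0,0],"rotation":[0,0,0],"fingers":0}]'
python3 -m crank '[{"travel":[0,0,0.1],"rotation":[0,0,0],"fingers":0},{"travel":[0,0,0],"rotation":[0,0,0],"fingers":0},{"travel":[0,0,0],"rotation":[0,0,0],"fingers":0}]'
```

```text
t: 54.85
tcp_pos: [522.3, -77.1, 220.1]
eef_rot: [0.0, 1.0, 0.014, 0.001]
force: [-0.1, 0.4, 0.2]
grip_width: 0.3
finger_force: 0.0
t: 55.15
tcp_pos: [522.2, -77.0, 217.9]
eef_rot: [0.0, 1.0, 0.014, 0.0]
force: [-0.2, 0.1, 0.4]
grip_width: 0.2
finger_force: 0.0
t: 55.45
tcp_pos: [522.1, -77.0, 217.5]
eef_rot: [0.0, 1.0, 0.014, 0.0]
force: [-2.0, 0.2, 10.8]
grip_width: 0.1
finger_force: 5.3
```

Bar 3's top is also at 44.5 mm, so both bars go back. I grip and carry bar 3.

```bash
python3 -m crank '[{"travel":[0,0,-3.5],"rotation":[0,0,0],"fingers":5.2},{"travel":[0,0,0],"rotation":[0,0,0],"fingers":5.2},{"travel":[0,0,0],"rotation":[0,0,0],"fingers":5.2},{"travel":[0,0,0],"rotation":[0,0,0],"fingers":5.2},{"travel":[0,0,3],"rotation":[0,0,0],"fingers":5.2},{"travel":[0,0,2.9],"rotation":[0,0,0],"fingers":5.2},{"travel":[0,0,0],"rotation":[0,0,0],"fingers":5.2},{"travel":[0,0,0],"rotation":[0,0,0],"fingers":5.2}]'
python3 -m crank '[{"travel":[0,0,0],"rotation":[0,0,0],"fingers":2},{"travel":[0,0,0],"rotation":[0,0,0],"fingers":2},{"travel":[0,0,0],"rotation":[0,0,0],"fingers":2},{"travel":[0,0,0],"rotation":[0,0,0],"fingers":2},{"travel":[0,0,0],"rotation":[0,0,0],"fingers":2}]' 50
python3 -m crank '[{"travel":[0,0,-2],"rotation":[0,0,0],"fingers":2},{"travel":[0,0,-4],"rotation":[0,0,0],"fingers":2},{"travel":[0,0,-4],"rotation":[0,0,0],"fingers":2},{"travel":[0,0,0],"rotation":[0,0,5.85],"fingers":2},{"travel":[0,0,0],"rotation":[0,0,0],"fingers":2},{"travel":[0,0,0],"rotation":[0,0,0],"fingers":2}]' 50
python3 -c "
from h import *
go((525,-399.6,132),90-4.25)"
```

```text
t: 56.25
tcp_pos: [521.8, -76.9, 192.2]
eef_rot: [-0.0, 1.0, 0.014, -0.001]
force: [-0.4, 0.1, 1.2]
grip_width: 51.9
finger_force: 0.0
t: 56.75
tcp_pos: [522.4, -77.1, 194.1]
eef_rot: [0.0, 1.0, 0.014, 0.001]
force: [-1.3, -0.0, 8.7]
grip_width: 26.9
finger_force: 50.7
t: 57.35
tcp_pos: [521.8, -76.9, 292.8]
eef_rot: [0.0, 0.999, -0.036, -0.0]
force: [0.5, -0.5, -1.8]
grip_width: 27.2
finger_force: 49.8
t 57.35 tcp [521.8 -76.9 292.8] pinch [521.8 -77.  137.8] x [ 0.997 -0.071 -0.   ] y [-0.071 -0.997  0.   ] z [-0. -0. -1.] w 27.2 ff 49.80732321739197 F [ 0.5 -0.5 -1.8]
travel at present axes cm [ 2.62 32.16  0.59]
rot [  -0.     0.  -179.8] tcp travel now [ 2.62 32.16  0.59]
rot [0.  0.  0.2] tcp travel now [ 2.62 32.16  0.59]
```

```bash
python3 -m crank '[{"travel":[0.37,4.6,0],"rotation":[0,0,0],"fingers":2},{"travel":[0.37,4.6,0],"rotation":[0,0,0],"fingers":2},{"travel":[0.37,4.6,0],"rotation":[0,0,0],"fingers":2},{"travel":[0.37,4.6,0],"rotation":[0,0,0],"fingers":2},{"travel":[0.37,4.6,0],"rotation":[0,0,0],"fingers":2},{"travel":[0.37,4.6,0],"rotation":[0,0,0],"fingers":2},{"travel":[0.37,4.6,0],"rotation":[0,0,0],"fingers":2},{"travel":[0,0,0],"rotation":[0,0,0],"fingers":2}]'
python3 -m crank '[{"travel":[0,0,4],"rotation":[0,0,0],"fingers":2},{"travel":[0,0,3],"rotation":[0,0,0],"fingers":2},{"travel":[0,0,1],"rotation":[0,0,0],"fingers":2},{"travel":[0,0,0],"rotation":[0,0,0],"fingers":2},{"travel":[0,0,0],"rotation":[0,0,0],"fingers":2}]'
python3 -m crank '[{"travel":[0,0,0.8],"rotation":[0,0,0],"fingers":2},{"travel":[0,0,0.6],"rotation":[0,0,0],"fingers":2},{"travel":[0,0,0],"rotation":[0,0,0],"fingers":2},{"travel":[0,0,0],"rotation":[0,0,0],"fingers":2}]'
```

```text
t: 58.15
tcp_pos: [521.7, -407.6, 291.2]
eef_rot: [0.002, 0.999, -0.04, -0.001]
force: [-2.1, 0.1, -2.9]
grip_width: 27.1
finger_force: 50.1
t: 58.65
tcp_pos: [524.5, -400.0, 213.3]
eef_rot: [0.0, 0.999, -0.037, 0.0]
force: [0.7, 0.7, -2.1]
grip_width: 26.7
finger_force: 50.1
t: 59.05
tcp_pos: [524.2, -400.0, 199.0]
eef_rot: [0.0, 0.999, -0.037, 0.0]
force: [0.1, -0.5, -2.7]
grip_width: 26.9
finger_force: 50.1
```

```bash
python3 -m crank '[{"travel":[0,0,0.3],"rotation":[0,0,0],"fingers":2},{"travel":[0,0,0.2],"rotation":[0,0,0],"fingers":2},{"travel":[0,0,0],"rotation":[0,0,0],"fingers":2},{"travel":[0,0,0],"rotation":[0,0,0],"fingers":2}]'
python3 -m crank '[{"travel":[0,0,0.15],"rotation":[0,0,0],"fingers":2},{"travel":[0,0,0.05],"rotation":[0,0,0],"fingers":2},{"travel":[0,0,0],"rotation":[0,0,0],"fingers":2},{"travel":[0,0,0],"rotation":[0,0,0],"fingers":2}]'
```

```text
t: 59.45
tcp_pos: [524.2, -400.0, 193.8]
eef_rot: [-0.0, 0.999, -0.037, -0.0]
force: [-0.2, -0.2, -2.5]
grip_width: 27.0
finger_force: 50.1
t: 59.85
tcp_pos: [524.2, -400.0, 192.2]
eef_rot: [0.0, 0.999, -0.037, 0.0]
force: [-1.7, 0.8, 2.0]
grip_width: 27.4
finger_force: 50.7
```

Contact came exactly at the tray-floor height, so bar 3 is in the tray. Release and rise, then check clearance behind the lid from the saved pictures, recovering the camera model from known correspondences.

```bash
python3 -m crank '[{"travel":[0,0,0],"rotation":[0,0,0],"fingers":5},{"travel":[0,0,0],"rotation":[0,0,0],"fingers":5},{"travel":[0,0,0],"rotation":[0,0,0],"fingers":5},{"travel":[0,0,-3],"rotation":[0,0,0],"fingers":5},{"travel":[0,0,-5],"rotation":[0,0,0],"fingers":5},{"travel":[0,0,-5],"rotation":[0,0,-5.85],"fingers":0},{"travel":[0,0,-5],"rotation":[0,0,0],"fingers":0},{"travel":[0,0,-5],"rotation":[0,0,0],"fingers":0}]'
cat > cal.py <<'E'
import numpy as np
from scipy.optimize import least_squares
C=np.array([-497,173,1752.]);fw=np.array([.52,-.17,-.83]);fw/=np.linalg.norm(fw)
D=[((158.9,221),(711,312,0)),((286.5,182.9),(714,-245,0)),((231.7,212.9),(625.7,12.1,44)),((241.9,182.8),(641,-45.5,199)),((163.2,261.8),(472,316,78)),((319.1,212.7),(533,-339,0)),((160.5,256.7),(541.85,323,12)),((172.8,288.7),(394.9,306.4,12))]
def pj(v,X):
    f,roll,a,b=v;w=fw+np.array([0,a,b]);w/=np.linalg.norm(w);r=np.cross(w,[0,0,1]);r/=np.linalg.norm(r);d=np.cross(w,r)
    r2=r*np.cos(roll)+d*np.sin(roll);d2=d*np.cos(roll)-r*np.sin(roll);q=np.array(X)-C;return np.array([280+f*(q@r2)/(q@w),210+f*(q@d2)/(q@w)]),(w,r2,d2)
s=least_squares(lambda v:np.concatenate([pj(v,X)[0]-u for u,X in D]),[600,0,0,0])
def onz(u,z):
    w,r,d=pj(s.x,(0,0,0))[1];v=w+r*(u[0]-280)/s.x[0]+d*(u[1]-210)/s.x[0];return (C+v*(z-C[2])/v[2]).round(0)
if __name__=="__main__":
    print(s.x.round(3),np.abs(s.fun).max())
    for n,u in(("cyl base",(237,184)),("cyl top",(236,155)),("redcap base",(266,168)),("mixer base front",(190,217)),("mixer base right",(203,213)),("mixer2 base front",(300,177))): print(n,onz(u,0),onz(u,150))
    for n,u in(("mixerhead bottom",(177,150)),("mixer head right",(193,145)),("mixer bowl right",(199,180)),("mixer bowl bottom",(188,187))): print(n,onz(u,150),onz(u,250),onz(u,350))
E
python3 cal.py
```

```text
t: 60.65
tcp_pos: [523.8, -399.9, 424.0]
eef_rot: [-0.0, 1.0, 0.014, 0.0]
force: [0.9, -0.3, -0.6]
grip_width: 6.2
finger_force: 0.0
[ 5.07289e+02  1.60000e-02  1.00000e-03 -1.00000e-03] 2.4907292372851373
cyl base [786. -52.   0.] [677. -33. 150.]
cyl top [942. -92.   0.] [819. -70. 150.]
redcap base [ 828. -196.    0.] [ 715. -165.  150.]
mixer base front [688. 177.   0.] [587. 177. 150.]
mixer base right [690. 122.   0.] [588. 126. 150.]
mixer2 base front [ 733. -320.    0.] [ 628. -278.  150.]
mixerhead bottom [924. 152. 150.] [835. 153. 250.] [747. 155. 350.]
mixer head right [929.  84. 150.] [840.  89. 250.] [751.  95. 350.]
mixer bowl right [745. 103. 150.] [667. 108. 250.] [590. 112. 350.]
mixer bowl bottom [725. 152. 150.] [649. 153. 250.] [573. 155. 350.]
```

Run:
```python
import cv2
im=cv2.imread("pics/top0.png");cv2.imwrite("pics/bk.png",cv2.resize(im[100:380,180:480],None,fx=2.1,fy=2.1))
```

```text
(no output)
```

View pics/bk.png

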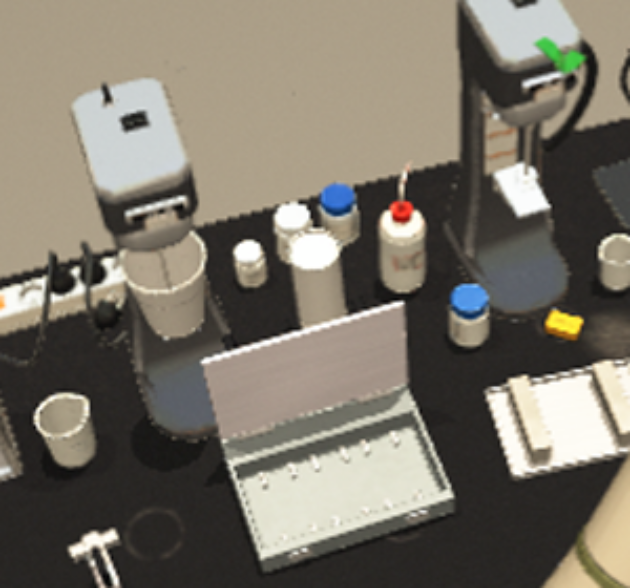

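The saved picture shows nothing in the way close behind the lid: the white cylinder stands at x of about 800 or more, and the mixer bowl at y > 100. I move the closed fingers behind the lid between the middle and right wings.

```bash
python3 -m crank '[{"travel":[0,0,-4],"rotation":[0,0,0],"fingers":0},{"travel":[4.87,0,0],"rotation":[0,0,0],"fingers":0},{"travel":[4.87,0,0],"rotation":[0,0,0],"fingers":0},{"travel":[4.87,0,0],"rotation":[0,0,0],"fingers":0},{"travel":[0,-4.4,0],"rotation":[0,0,0],"fingers":0},{"travel":[0,-4.4,0],"rotation":[0,0,0],"fingers":0},{"travel":[0,-4.4,0],"rotation":[0,0,0],"fingers":0},{"travel":[0,-4.4,0],"rotation":[0,0,0],"fingers":0}]' 50
python3 -m crank '[{"travel":[0,-4.4,0],"rotation":[0,0,0],"fingers":0},{"travel":[0,-4.4,0],"rotation":[0,0,0],"fingers":0},{"travel":[0,-4.4,0],"rotation":[0,0,0],"fingers":0},{"travel":[0,-4.4,0],"rotation":[0,0,0],"fingers":0},{"travel":[0,0,0],"rotation":[0,0,0],"fingers":0},{"travel":[0,0,0],"rotation":[0,0,0],"fingers":0},{"travel":[0,0,0],"rotation":[0,0,0],"fingers":0}]'
cat > lid.py <<'E'
from h import *
# tip targets (tcp) through lid closing
for th in (1.5,1.35,1.2,1.05,.9,.75,.6,.45,.3,.15,.05,0):
    d=155;xc=104-d*np.cos(th)+4*np.sin(th)+11;z=44+d*np.sin(th)+4*np.cos(th)
    c,s=np.cos(.028),np.sin(.028);print(th,"case x",round(xc,1),"world",round(522+c*xc+s*42.5,1),round(-5+s*xc-c*42.5,1),"tcp z",round(z+173.5,1))
E
python3 lid.py; python3 -c "
from h import *
go((660,-43.7,208),91.6)"
```

```text
t: 61.45
tcp_pos: [665.1, -218.3, 461.4]
eef_rot: [-0.0, 1.0, 0.014, -0.0]
force: [1.4, -0.7, 0.4]
grip_width: -0.1
finger_force: 0.0
t: 62.15
tcp_pos: [660.4, -45.4, 461.7]
eef_rot: [0.0, 1.0, 0.013, -0.0]
force: [-0.2, -0.6, -0.5]
grip_width: -0.2
finger_force: 0.0
1.5 case x 108.0 world 631.2 -44.5 tcp z 372.4
1.35 case x 85.0 world 608.1 -45.1 tcp z 369.6
1.2 case x 62.6 world 585.7 -45.7 tcp z 363.4
1.05 case x 41.3 world 564.5 -46.3 tcp z 353.9
0.9 case x 21.8 world 545.0 -46.9 tcp z 341.4
0.75 case x 4.3 world 527.5 -47.4 tcp z 326.1
0.6 case x -10.7 world 512.5 -47.8 tcp z 308.3
0.45 case x -22.8 world 500.4 -48.1 tcp z 288.5
0.3 case x -31.9 world 491.3 -48.4 tcp z 267.1
0.15 case x -37.7 world 485.5 -48.5 tcp z 244.6
0.05 case x -39.6 world 483.6 -48.6 tcp z 229.2
0 case x -40.0 world 483.2 -48.6 tcp z 221.5
t 62.15 tcp [660.4 -45.4 461.7] pinch [660.3 -45.5 306.7] x [ 1.     0.027 -0.   ] y [ 0.027 -1.     0.001] z [-0.    -0.001 -1.   ] w -0.2 ff 0.0 F [-0.2 -0.6 -0.5]
travel at present axes cm [-0.02 -0.19  9.87]
rot [ 0.000e+00 -1.000e-01  1.799e+02] tcp travel now [-0.03 -0.18  9.87]
rot [ 0.1  0.  -0.1] tcp travel now [-0.03 -0.18  9.87]
```

```bash
python3 -m crank '[{"travel":[0,-0.1,4.5],"rotation":[0,0,0],"fingers":0},{"travel":[0,0,4],"rotation":[0,0,0],"fingers":0},{"travel":[0,0,0.9],"rotation":[0,0,0],"fingers":0},{"travel":[0,0,0],"rotation":[0,0,0],"fingers":0},{"travel":[-1.5,0,0],"rotation":[0,0,0],"fingers":0},{"travel":[-1.4,0,0],"rotation":[0,0,0],"fingers":0},{"travel":[0,0,0],"rotation":[0,0,0],"fingers":0}]'
python3 -m crank '[{"travel":[-1.15,0,0.15],"rotation":[0,0,0],"fingers":0},{"travel":[-1.15,0,0.15],"rotation":[0,0,0],"fingers":0},{"travel":[-1.12,0,0.31],"rotation":[0,0,0],"fingers":0},{"travel":[-1.12,0,0.31],"rotation":[0,0,0],"fingers":0}]'
python3 -c "
from h import *
st()"
```

```text
t: 62.85
tcp_pos: [630.9, -44.6, 370.2]
eef_rot: [0.0, 1.0, 0.013, 0.001]
force: [-0.7, -0.8, 0.7]
grip_width: -0.3
finger_force: 0.0
t: 63.25
tcp_pos: [584.9, -45.2, 358.6]
eef_rot: [0.0, 1.0, 0.014, -0.0]
force: [1.3, 0.7, -1.0]
grip_width: -0.1
finger_force: 0.5
t 63.25 tcp [584.9 -45.2 358.6] pinch [584.9 -45.2 203.6] x [ 1.     0.028 -0.   ] y [ 0.028 -1.     0.   ] z [-0. -0. -1.] w -0.1 ff 0.5441330932080746 F [ 1.3  0.7 -1. ]
```

```bash
python3 -m crank '[{"travel":[-1.07,0,0.48],"rotation":[0,0,0],"fingers":0},{"travel":[-1.07,0,0.48],"rotation":[0,0,0],"fingers":0},{"travel":[-0.98,0,0.63],"rotation":[0,0,0],"fingers":0},{"travel":[-0.98,0,0.63],"rotation":[0,0,0],"fingers":0},{"travel":[-0.88,0,0.77],"rotation":[0,0,0],"fingers":0},{"travel":[-0.88,0,0.77],"rotation":[0,0,0],"fingers":0}]'
python3 -m crank '[{"travel":[-0.75,0,0.89],"rotation":[0,0,0],"fingers":0},{"travel":[-0.75,0,0.89],"rotation":[0,0,0],"fingers":0},{"travel":[-0.6,0,0.99],"rotation":[0,0,0],"fingers":0},{"travel":[-0.6,0,0.99],"rotation":[0,0,0],"fingers":0}]'
python3 -m crank '[{"travel":[-0.45,0,1.07],"rotation":[0,0,0],"fingers":0},{"travel":[-0.45,0,1.07],"rotation":[0,0,0],"fingers":0},{"travel":[-0.3,0,1.12],"rotation":[0,0,0],"fingers":0},{"travel":[-0.3,0,1.12],"rotation":[0,0,0],"fingers":0}]'
```

```text
t: 63.85
tcp_pos: [526.6, -46.8, 320.3]
eef_rot: [-0.0, 1.0, 0.014, -0.0]
force: [0.5, 1.4, -0.3]
grip_width: -0.3
finger_force: 0.0
t: 64.25
tcp_pos: [499.7, -47.6, 282.7]
eef_rot: [-0.0, 1.0, 0.014, -0.0]
force: [0.1, -0.4, -0.4]
grip_width: -0.1
finger_force: 0.0
t: 64.65
tcp_pos: [484.8, -47.9, 238.9]
eef_rot: [-0.0, 1.0, 0.014, -0.0]
force: [0.7, 0.4, -0.3]
grip_width: -0.1
finger_force: 0.0
```

```bash
python3 -m crank '[{"travel":[0,0,0.6],"rotation":[0,0,0],"fingers":0},{"travel":[0,0,0.4],"rotation":[0,0,0],"fingers":0},{"travel":[0,0,0],"rotation":[0,0,0],"fingers":0},{"travel":[0,0,0],"rotation":[0,0,0],"fingers":0}]'
python3 -m crank '[{"travel":[0,0,0.35],"rotation":[0,0,0],"fingers":0},{"travel":[0,0,0.2],"rotation":[0,0,0],"fingers":0},{"travel":[0,0,0],"rotation":[0,0,0],"fingers":0},{"travel":[0,0,0],"rotation":[0,0,0],"fingers":0}]'
```

```text
t: 65.05
tcp_pos: [485.5, -47.9, 229.8]
eef_rot: [-0.0, 1.0, 0.014, 0.0]
force: [-1.0, 0.5, -0.5]
grip_width: -0.0
finger_force: 0.0
t: 65.45
tcp_pos: [485.4, -48.0, 224.2]
eef_rot: [0.0, 1.0, 0.014, -0.0]
force: [-0.1, -0.3, -0.0]
grip_width: -0.3
finger_force: 0.0
```

```bash
python3 -m crank '[{"travel":[0,0,0.2],"rotation":[0,0,0],"fingers":0},{"travel":[0,0,0],"rotation":[0,0,0],"fingers":0},{"travel":[0,0,0],"rotation":[0,0,0],"fingers":0}]'
python3 -m crank '[{"travel":[0,0,0.1],"rotation":[0,0,0],"fingers":0},{"travel":[0,0,0],"rotation":[0,0,0],"fingers":0},{"travel":[0,0,0],"rotation":[0,0,0],"fingers":0}]'
python3 -m crank '[{"travel":[0,0,0.1],"rotation":[0,0,0],"fingers":0},{"travel":[0,0,0],"rotation":[0,0,0],"fingers":0},{"travel":[0,0,0],"rotation":[0,0,0],"fingers":0}]'
```

```text
t: 65.75
tcp_pos: [485.4, -47.9, 222.1]
eef_rot: [0.0, 1.0, 0.014, -0.0]
force: [0.4, 0.1, 0.1]
grip_width: -0.1
finger_force: 0.0
t: 66.05
tcp_pos: [485.4, -48.0, 221.4]
eef_rot: [0.0, 1.0, 0.014, 0.0]
force: [-0.9, -0.1, 5.3]
grip_width: -0.3
finger_force: 2.5
t: 66.35
tcp_pos: [485.3, -48.0, 221.2]
eef_rot: [0.0, 1.0, 0.014, 0.0]
force: [-2.8, 0.4, 20.1]
grip_width: -0.1
finger_force: 9.6
```

The lid is shut: the outer face is felt at 48 mm and was pressed to 20 N. Now the wings; I rise and check joint 7's range.

```bash
python3 -m crank '[{"travel":[0,0,-3],"rotation":[0,0,0],"fingers":0},{"travel":[0,0,-4],"rotation":[0,0,0],"fingers":4},{"travel":[0,4.3,0],"rotation":[0,0,0],"fingers":4},{"travel":[0,0,0],"rotation":[0,0,0],"fingers":4},{"travel":[0,0,0],"rotation":[0,0,0],"fingers":4},{"travel":[0,0,0],"rotation":[0,0,0],"fingers":4}]' 30
python3 -c "
from h import *
o,r,p=st();print(np.round(o['qpos'],2));go((483.4,-91.1,78),91.6)"
```

```text
t: 66.95
tcp_pos: [486.4, -90.5, 289.8]
eef_rot: [-0.0, 1.0, 0.014, -0.0]
force: [0.0, 0.7, 0.1]
grip_width: 40.2
finger_force: 0.0
t 66.95 tcp [486.4 -90.5 289.8] pinch [486.3 -90.4 134.8] x [ 1.     0.028 -0.001] y [ 0.028 -1.    -0.   ] z [-0.001  0.    -1.   ] w 40.2 ff 0.0 F [0.  0.7 0.1]
[ 0.2   0.51 -0.19  2.21  0.22  0.43 -1.7 ]
t 66.95 tcp [486.4 -90.5 289.8] pinch [486.3 -90.4 134.8] x [ 1.     0.028 -0.001] y [ 0.028 -1.    -0.   ] z [-0.001  0.    -1.   ] w 40.2 ff 0.0 F [0.  0.7 0.1]
travel at present axes cm [-0.29  0.06  5.68]
rot [-1.0e-01 -0.0e+00 -1.8e+02] tcp travel now [-0.3   0.05  5.68]
rot [-0.  0.  0.] tcp travel now [-0.3   0.05  5.68]
```

```bash
python3 -m crank '[{"travel":[-0.3,0.05,3],"rotation":[0,0,0],"fingers":4},{"travel":[0,0,2],"rotation":[0,0,0],"fingers":4},{"travel":[0,0,0.6],"rotation":[0,0,0],"fingers":4},{"travel":[0,0,0],"rotation":[0,0,0],"fingers":4},{"travel":[0,0,0],"rotation":[0,0,0],"fingers":0.6},{"travel":[0,0,0],"rotation":[0,0,0],"fingers":0.6},{"travel":[0,0,0],"rotation":[0,0,0],"fingers":0.6},{"travel":[0,0,0],"rotation":[0,0,0],"fingers":0.6}]' 30
python3 -m crank '[{"travel":[0,0,0],"rotation":[0,0,4],"fingers":0.6},{"travel":[0,0,0],"rotation":[0,0,4],"fingers":0.6},{"travel":[0,0,0],"rotation":[0,0,0],"fingers":0.6}]'
python3 -c "
from h import *
o,r,p=st();print(np.round(o['qpos'],2),o['torque'])"
```

```text
t: 67.75
tcp_pos: [483.6, -91.6, 235.8]
eef_rot: [0.0, 1.0, 0.014, 0.001]
force: [-5.1, -1.0, 31.5]
grip_width: 11.3
finger_force: 38.8
t: 68.05
tcp_pos: [483.5, -91.7, 236.5]
eef_rot: [0.0, 0.998, -0.057, 0.001]
force: [-7.3, 1.8, 32.1]
grip_width: 11.1
finger_force: 39.1
t 68.05 tcp [483.5 -91.7 236.5] pinch [483.8 -91.8  81.5] x [ 0.993 -0.114  0.002] y [-0.114 -0.993  0.001] z [ 0.002 -0.001 -1.   ] w 11.1 ff 39.12688493728638 F [-7.3  1.8 32.1]
[ 0.14  0.61 -0.1   2.26  0.21  0.29 -1.82] [0.00879189 1.37406139 0.10270983]
```

Joint 7 would run out on this side, so I let go, rise, make a half turn the other way and re-grip the wing as it stands.

```bash
python3 -m crank '[{"travel":[0,0,-0.2],"rotation":[0,0,0],"fingers":0.6},{"travel":[0,0,0],"rotation":[0,0,0],"fingers":4},{"travel":[0,0,0],"rotation":[0,0,0],"fingers":4},{"travel":[0,0,0],"rotation":[0,0,0],"fingers":4},{"travel":[0,0,-3],"rotation":[0,0,0],"fingers":4},{"travel":[0,0,-3],"rotation":[0,0,0],"fingers":4},{"travel":[0,0,0],"rotation":[0,0,-7.5],"fingers":4},{"travel":[0,0,0],"rotation":[0,0,-7.5],"fingers":4}]'
python3 -m crank '[{"travel":[0,0,0],"rotation":[0,0,-7.5],"fingers":4},{"travel":[0,0,0],"rotation":[0,0,-7.5],"fingers":4},{"travel":[0,0,0],"rotation":[0,0,-7.5],"fingers":4},{"travel":[0,0,0],"rotation":[0,0,-7.5],"fingers":4},{"travel":[0,0,0],"rotation":[0,0,-7.5],"fingers":4},{"travel":[0,0,0],"rotation":[0,0,-7.5],"fingers":4},{"travel":[0,0,0],"rotation":[0,0,-7.5],"fingers":4},{"travel":[0,0,0],"rotation":[0,0,-7.5],"fingers":4}]'
python3 -m crank '[{"travel":[0,0,0],"rotation":[0,0,-7.5],"fingers":4},{"travel":[0,0,0],"rotation":[0,0,-7.5],"fingers":4},{"travel":[0,0,0],"rotation":[0,0,-7.5],"fingers":4},{"travel":[0,0,0],"rotation":[0,0,-7.5],"fingers":4},{"travel":[0,0,0],"rotation":[0,0,-7.5],"fingers":4},{"travel":[0,0,0],"rotation":[0,0,-7.5],"fingers":4},{"travel":[0,0,0],"rotation":[0,0,-7.5],"fingers":4},{"travel":[0,0,0],"rotation":[0,0,-7.5],"fingers":4}]'
python3 -m crank '[{"travel":[0,0,0],"rotation":[0,0,-7.5],"fingers":4},{"travel":[0,0,0],"rotation":[0,0,-7.5],"fingers":4},{"travel":[0,0,0],"rotation":[0,0,-7.5],"fingers":4},{"travel":[0,0,0],"rotation":[0,0,-7.5],"fingers":4},{"travel":[0,0,0],"rotation":[0,0,-7.5],"fingers":4},{"travel":[0,0,0],"rotation":[0,0,-7.5],"fingers":4},{"travel":[0,0,0],"rotation":[0,0,0],"fingers":4},{"travel":[0,0,0],"rotation":[0,0,0],"fingers":4}]'
python3 -c "
from h import *
o,r,p=st();print(np.round(o['qpos'],2),o['torque']);go((483.5,-91.5,80),91.6-8)"
```

```text
t: 68.85
tcp_pos: [483.8, -91.4, 297.0]
eef_rot: [0.0, 0.997, 0.078, 0.001]
force: [0.4, -0.9, -1.2]
grip_width: 40.0
finger_force: 0.0
t: 69.65
tcp_pos: [483.6, -91.5, 295.9]
eef_rot: [-0.0, 0.824, 0.566, -0.0]
force: [0.3, -0.2, -0.3]
grip_width: 40.2
finger_force: 0.0
t: 70.45
tcp_pos: [483.6, -91.6, 295.9]
eef_rot: [-0.0, 0.431, 0.902, 0.0]
force: [0.4, -0.1, -0.4]
grip_width: 40.4
finger_force: 0.0
t: 71.25
tcp_pos: [483.5, -91.7, 295.9]
eef_rot: [-0.0, 0.058, 0.998, 0.0]
force: [0.5, -0.1, 0.1]
grip_width: 40.0
finger_force: 0.0
t 71.25 tcp [483.5 -91.7 295.9] pinch [483.4 -91.5 140.9] x [-0.993  0.115  0.001] y [0.115 0.993 0.001] z [-0.001  0.001 -1.   ] w 40.0 ff 0.0 F [ 0.5 -0.1  0.1]
[ 0.75  0.69 -1.02  2.18  0.9   0.77  0.59] [0.05985826 0.00052244 0.01799019]
t 71.25 tcp [483.5 -91.7 295.9] pinch [483.4 -91.5 140.9] x [-0.993  0.115  0.001] y [0.115 0.993 0.001] z [-0.001  0.001 -1.   ] w 40.0 ff 0.0 F [ 0.5 -0.1  0.1]
travel at present axes cm [-0.01  0.    6.09]
rot [ 0.  -0.  -0.2] tcp travel now [0.   0.01 6.09]
rot [-1.000e-01 -1.000e-01  1.798e+02] tcp travel now [0.   0.01 6.09]
```

```bash
python3 -m crank '[{"travel":[0,0,3],"rotation":[0,0,0],"fingers":4},{"travel":[0,0,2.5],"rotation":[0,0,0],"fingers":4},{"travel":[0,0,0.4],"rotation":[0,0,0],"fingers":4},{"travel":[0,0,0],"rotation":[0,0,0],"fingers":0.6},{"travel":[0,0,0],"rotation":[0,0,0],"fingers":0.6},{"travel":[0,0,0],"rotation":[0,0,0],"fingers":0.6},{"travel":[0,0,-0.2],"rotation":[0,0,0],"fingers":0.6},{"travel":[0,0,0],"rotation":[0,0,0],"fingers":0.6}]' 20
python3 -m crank '[{"travel":[0,0,0],"rotation":[0,0,7.4],"fingers":0.6},{"travel":[0,0,0],"rotation":[0,0,7.4],"fingers":0.6},{"travel":[0,0,0],"rotation":[0,0,7.4],"fingers":0.6},{"travel":[0,0,0],"rotation":[0,0,7.4],"fingers":0.6},{"travel":[0,0,0],"rotation":[0,0,7.4],"fingers":0.6},{"travel":[0,0,0],"rotation":[0,0,7.4],"fingers":0.6},{"travel":[0,0,0],"rotation":[0,0,7.4],"fingers":0.6},{"travel":[0,0,0],"rotation":[0,0,0],"fingers":0.6}]'
python3 -c "
from h import *
o,r,p=st();print(np.round(o['qpos'],2),o['torque'])"
```

```text
t: 72.05
tcp_pos: [483.9, -91.7, 239.7]
eef_rot: [0.001, 0.056, 0.998, -0.0]
force: [2.0, -1.1, -2.6]
grip_width: 11.4
finger_force: 25.0
t: 72.85
tcp_pos: [483.6, -92.1, 239.4]
eef_rot: [0.0, 0.487, 0.873, -0.001]
force: [0.8, -4.8, -3.6]
grip_width: 11.5
finger_force: 25.0
t 72.85 tcp [483.6 -92.1 239.4] pinch [483.6 -92.4  84.4] x [-0.525  0.851 -0.002] y [ 0.851  0.525 -0.001] z [ 0.    -0.002 -1.   ] w 11.5 ff 25.026596188545227 F [ 0.8 -4.8 -3.6]
[ 0.56  0.69 -0.71  2.23  0.93  0.55 -0.32] [-0.9979643  -0.15297889  0.00837531]
```

```bash
python3 -m crank '[{"travel":[0,0,0],"rotation":[0,0,7.4],"fingers":0.6},{"travel":[0,0,0],"rotation":[0,0,7.4],"fingers":0.6},{"travel":[0,0,0],"rotation":[0,0,7.4],"fingers":0.6},{"travel":[0,0,0],"rotation":[0,0,2],"fingers":0.6},{"travel":[0,0,0],"rotation":[0,0,0],"fingers":0.6}]'
python3 -m crank '[{"travel":[0,0,0],"rotation":[0,0,0],"fingers":3.5},{"travel":[0,0,0],"rotation":[0,0,0],"fingers":3.5},{"travel":[0,0,0],"rotation":[0,0,0],"fingers":3.5},{"travel":[0,0,0],"rotation":[0,0,0],"fingers":3.5},{"travel":[0,0,0],"rotation":[0,0,5.8],"fingers":3.5},{"travel":[0,0,0],"rotation":[0,0,0],"fingers":3.5}]'
python3 -c "
from h import *
o,r,p=st();print(np.round(o['qpos'],2),o['torque'])"
python3 -m crank '[{"travel":[0,0,-2],"rotation":[0,0,0],"fingers":0},{"travel":[0,0,-2],"rotation":[0,0,0],"fingers":0},{"travel":[0,0,0],"rotation":[0,0,0],"fingers":0},{"travel":[0,0,0],"rotation":[0,0,0],"fingers":0},{"travel":[0,0,1],"rotation":[0,0,0],"fingers":0},{"travel":[0,0,0],"rotation":[0,0,0],"fingers":0},{"travel":[0,0,0],"rotation":[0,0,0],"fingers":0}]'
```

```text
t: 73.35
tcp_pos: [483.6, -92.4, 239.0]
eef_rot: [0.0, 0.658, 0.753, -0.001]
force: [2.1, -5.4, -6.6]
grip_width: 11.3
finger_force: 25.0
t: 73.95
tcp_pos: [483.6, -91.4, 239.3]
eef_rot: [0.0, 0.696, 0.718, 0.0]
force: [-0.0, 0.3, 0.9]
grip_width: 35.0
finger_force: 0.0
t 73.95 tcp [483.6 -91.4 239.3] pinch [483.7 -91.4  84.3] x [-0.031  1.    -0.   ] y [1.    0.031 0.   ] z [ 0. -0. -1.] w 35.0 ff 0.0 F [-0.   0.3  0.9]
[ 0.47  0.66 -0.58  2.23  0.82  0.47 -0.74] [ 0.04219037 -0.11893036  0.01661314]
t: 74.65
tcp_pos: [483.4, -91.4, 268.2]
eef_rot: [-0.001, 0.696, 0.719, -0.001]
force: [-0.7, 0.7, 0.3]
grip_width: -0.3
finger_force: 0.0
```

```bash
python3 -m crank '[{"travel":[0,0,0.6],"rotation":[0,0,0],"fingers":0},{"travel":[0,0,0.15],"rotation":[0,0,0],"fingers":0},{"travel":[0,0,0],"rotation":[0,0,0],"fingers":0},{"travel":[0,0,0],"rotation":[0,0,0],"fingers":0}]'
python3 -m crank '[{"travel":[0,0,0.1],"rotation":[0,0,0],"fingers":0},{"travel":[0,0,0],"rotation":[0,0,0],"fingers":0},{"travel":[0,0,0],"rotation":[0,0,0],"fingers":0}]'
python3 -m crank '[{"travel":[0,0,0.1],"rotation":[0,0,0],"fingers":0},{"travel":[0,0,0],"rotation":[0,0,0],"fingers":0},{"travel":[0,0,0],"rotation":[0,0,0],"fingers":0}]'
```

```text
t: 75.05
tcp_pos: [483.6, -91.5, 261.6]
eef_rot: [-0.0, 0.696, 0.718, -0.0]
force: [0.6, -0.2, 1.0]
grip_width: -0.1
finger_force: 0.0
t: 75.35
tcp_pos: [483.6, -91.5, 260.7]
eef_rot: [0.0, 0.696, 0.718, 0.0]
force: [-0.6, -0.5, -0.2]
grip_width: -0.2
finger_force: 0.0
t: 75.65
tcp_pos: [483.6, -91.5, 259.6]
eef_rot: [-0.0, 0.696, 0.718, -0.0]
force: [-0.4, -0.1, -0.1]
grip_width: 0.3
finger_force: 0.0
```

The right wing is locked (its top is below 86.3 mm, so it dropped). Now the middle wing.

```bash
python3 -m crank '[{"travel":[0,0,-4],"rotation":[0,0,-7.5],"fingers":4},{"travel":[0,0,0],"rotation":[0,0,-7.5],"fingers":4},{"travel":[0,0,0],"rotation":[0,0,-7.5],"fingers":4},{"travel":[0,0,0],"rotation":[0,0,-7.5],"fingers":4},{"travel":[0,0,0],"rotation":[0,0,-7.5],"fingers":4},{"travel":[0,0,0],"rotation":[0,0,-7.5],"fingers":4},{"travel":[0,0,0],"rotation":[0,0,-7.5],"fingers":4},{"travel":[0,0,0],"rotation":[0,0,-7.5],"fingers":4}]'
python3 -m crank '[{"travel":[0,0,0],"rotation":[0,0,-7.5],"fingers":4},{"travel":[0,0,0],"rotation":[0,0,-7.5],"fingers":4},{"travel":[0,0,0],"rotation":[0,0,-7.5],"fingers":4},{"travel":[0,0,0],"rotation":[0,0,-7.5],"fingers":4},{"travel":[0,4.27,0],"rotation":[0,0,0],"fingers":4},{"travel":[0,4.27,0],"rotation":[0,0,0],"fingers":4},{"travel":[0,0,0],"rotation":[0,0,0],"fingers":4},{"travel":[0,0,0],"rotation":[0,0,0],"fingers":4}]'
python3 -c "
from h import *
o,r,p=st();print(np.round(o['qpos'],2));go((481,-6.5,82),91.6)"
```

```text
t: 76.45
tcp_pos: [483.6, -91.6, 299.7]
eef_rot: [-0.0, 0.241, 0.971, -0.0]
force: [0.4, -0.1, 0.5]
grip_width: 39.9
finger_force: 0.0
t: 77.25
tcp_pos: [480.9, -5.2, 299.8]
eef_rot: [0.0, -0.017, 1.0, -0.0]
force: [-0.4, -0.2, 0.0]
grip_width: 40.1
finger_force: 0.0
t 77.25 tcp [480.9  -5.2 299.8] pinch [480.9  -5.2 144.8] x [-0.999 -0.034 -0.   ] y [-0.034  0.999 -0.   ] z [ 0. -0. -1.] w 40.1 ff 0.0 F [-0.4 -0.2  0. ]
[ 0.62  0.72 -1.1   2.2   0.94  0.82  0.5 ]
t 77.25 tcp [480.9  -5.2 299.8] pinch [480.9  -5.2 144.8] x [-0.999 -0.034 -0.   ] y [-0.034  0.999 -0.   ] z [ 0. -0. -1.] w 40.1 ff 0.0 F [-0.4 -0.2  0. ]
travel at present axes cm [-0.01 -0.12  6.28]
rot [-0.   0.   0.4] tcp travel now [-0.01 -0.13  6.28]
rot [  -0.    -0.  -179.6] tcp travel now [-0.01 -0.13  6.28]
```

```bash
python3 -m crank '[{"travel":[0,-0.12,3],"rotation":[0,0,0.4],"fingers":4},{"travel":[0,0,2.7],"rotation":[0,0,0],"fingers":4},{"travel":[0,0,0.5],"rotation":[0,0,0],"fingers":4},{"travel":[0,0,0],"rotation":[0,0,0],"fingers":0.6},{"travel":[0,0,0],"rotation":[0,0,0],"fingers":0.6},{"travel":[0,0,0],"rotation":[0,0,0],"fingers":0.6},{"travel":[0,0,-0.2],"rotation":[0,0,0],"fingers":0.6},{"travel":[0,0,0],"rotation":[0,0,0],"fingers":0.6}]' 20
python3 -m crank '[{"travel":[0,0,0],"rotation":[0,0,7.6],"fingers":0.6},{"travel":[0,0,0],"rotation":[0,0,7.6],"fingers":0.6},{"travel":[0,0,0],"rotation":[0,0,7.6],"fingers":0.6},{"travel":[0,0,0],"rotation":[0,0,7.6],"fingers":0.6},{"travel":[0,0,0],"rotation":[0,0,7.6],"fingers":0.6},{"travel":[0,0,0],"rotation":[0,0,7.6],"fingers":0.6},{"travel":[0,0,0],"rotation":[0,0,7.6],"fingers":0.6},{"travel":[0,0,0],"rotation":[0,0,7.6],"fingers":0.6}]'
python3 -m crank '[{"travel":[0,0,0],"rotation":[0,0,7.6],"fingers":0.6},{"travel":[0,0,0],"rotation":[0,0,7.6],"fingers":0.6},{"travel":[0,0,0],"rotation":[0,0,7.6],"fingers":0.6},{"travel":[0,0,0],"rotation":[0,0,0],"fingers":0.6}]'
python3 -c "
from h import *
o,r,p=st();print(np.round(o['qpos'],2),o['torque'])"
```

```text
t: 78.05
tcp_pos: [480.8, -7.2, 240.7]
eef_rot: [0.0, -0.012, 1.0, 0.0]
force: [-5.7, 2.0, 16.4]
grip_width: 11.5
finger_force: 29.8
t: 78.85
tcp_pos: [480.6, -7.1, 240.7]
eef_rot: [0.001, 0.498, 0.867, -0.0]
force: [-2.6, 2.9, -1.7]
grip_width: 11.5
finger_force: 27.4
t: 79.25
tcp_pos: [480.7, -7.3, 239.9]
eef_rot: [0.0, 0.658, 0.753, -0.0]
force: [-2.0, 3.8, -4.0]
grip_width: 11.9
finger_force: 27.1
t 79.25 tcp [480.7  -7.3 239.9] pinch [480.7  -7.3  84.9] x [-0.134  0.991 -0.   ] y [ 0.991  0.134 -0.   ] z [-0. -0. -1.] w 11.9 ff 27.095297276973724 F [-2.   3.8 -4. ]
[ 0.36  0.68 -0.68  2.25  0.92  0.51 -0.91] [ 0.69418636  0.64483537 -0.08539637]
```

```bash
python3 -m crank '[{"travel":[0,0,0],"rotation":[0,0,0],"fingers":3.5},{"travel":[0,0,0],"rotation":[0,0,0],"fingers":3.5},{"travel":[0,0,0],"rotation":[0,0,0],"fingers":3.5},{"travel":[0,0,0],"rotation":[0,0,5.8],"fingers":3.5},{"travel":[0,0,-2],"rotation":[0,0,0],"fingers":3},{"travel":[0,0,-2],"rotation":[0,0,0],"fingers":0},{"travel":[0,0,0],"rotation":[0,0,0],"fingers":0},{"travel":[0,0,0],"rotation":[0,0,0],"fingers":0}]'
python3 -m crank '[{"travel":[0,0,1],"rotation":[0,0,0],"fingers":0},{"travel":[0,0,0.7],"rotation":[0,0,0],"fingers":0},{"travel":[0,0,0],"rotation":[0,0,0],"fingers":0},{"travel":[0,0,0],"rotation":[0,0,0],"fingers":0}]'
python3 -m crank '[{"travel":[0,0,0.15],"rotation":[0,0,0],"fingers":0},{"travel":[0,0,0],"rotation":[0,0,0],"fingers":0},{"travel":[0,0,0],"rotation":[0,0,0],"fingers":0}]'
```

```text
t: 80.05
tcp_pos: [481.0, -7.8, 279.8]
eef_rot: [0.0, 0.695, 0.719, 0.0]
force: [-0.1, 1.1, 0.3]
grip_width: 0.1
finger_force: 0.0
t: 80.45
tcp_pos: [480.8, -7.1, 261.9]
eef_rot: [-0.001, 0.694, 0.72, -0.001]
force: [-0.2, 0.3, -0.2]
grip_width: 0.1
finger_force: 0.0
t: 80.75
tcp_pos: [481.0, -7.3, 261.2]
eef_rot: [0.0, 0.695, 0.719, 0.0]
force: [-0.9, 0.2, 0.2]
grip_width: -0.2
finger_force: 0.0
```

```bash
python3 -m crank '[{"travel":[0,0,0.15],"rotation":[0,0,0],"fingers":0},{"travel":[0,0,0],"rotation":[0,0,0],"fingers":0},{"travel":[0,0,0],"rotation":[0,0,0],"fingers":0}]'
python3 -m crank '[{"travel":[0,0,-4],"rotation":[0,0,-7.5],"fingers":4},{"travel":[0,0,0],"rotation":[0,0,-7.5],"fingers":4},{"travel":[0,0,0],"rotation":[0,0,-7.5],"fingers":4},{"travel":[0,0,0],"rotation":[0,0,-7.5],"fingers":4},{"travel":[0,0,0],"rotation":[0,0,-7.5],"fingers":4},{"travel":[0,0,0],"rotation":[0,0,-7.5],"fingers":4},{"travel":[0,0,0],"rotation":[0,0,-7.5],"fingers":4},{"travel":[0,0,0],"rotation":[0,0,-7.5],"fingers":4}]'
python3 -m crank '[{"travel":[0,0,0],"rotation":[0,0,-7.5],"fingers":4},{"travel":[0,0,0],"rotation":[0,0,-7.5],"fingers":4},{"travel":[0,0,0],"rotation":[0,0,-7.5],"fingers":4},{"travel":[0,0,0],"rotation":[0,0,-7.5],"fingers":4},{"travel":[0,4.27,0],"rotation":[0,0,0],"fingers":4},{"travel":[0,4.27,0],"rotation":[0,0,0],"fingers":4},{"travel":[0,0,0],"rotation":[0,0,0],"fingers":4},{"travel":[0,0,0],"rotation":[0,0,0],"fingers":4}]'
python3 -c "
from h import *
o,r,p=st();print(np.round(o['qpos'],2));go((478.6,78.3,82),91.6)"
```

```text
t: 81.05
tcp_pos: [480.9, -7.4, 259.7]
eef_rot: [0.0, 0.695, 0.719, -0.0]
force: [-1.0, 0.1, 0.2]
grip_width: 0.3
finger_force: 0.0
t: 81.85
tcp_pos: [480.9, -7.5, 299.7]
eef_rot: [0.0, 0.239, 0.971, -0.0]
force: [-0.6, 1.4, -0.0]
grip_width: 40.1
finger_force: 0.0
t: 82.65
tcp_pos: [477.8, 79.0, 299.7]
eef_rot: [0.0, -0.019, 1.0, -0.0]
force: [-0.1, -0.1, -0.3]
grip_width: 40.2
finger_force: 0.0
t 82.65 tcp [477.8  79.  299.7] pinch [477.8  78.9 144.7] x [-0.999 -0.038 -0.   ] y [-0.038  0.999 -0.   ] z [ 0. -0. -1.] w 40.2 ff 0.0 F [-0.1 -0.1 -0.3]
[ 0.48  0.75 -1.16  2.19  0.97  0.87  0.3 ]
t 82.65 tcp [477.8  79.  299.7] pinch [477.8  78.9 144.7] x [-0.999 -0.038 -0.   ] y [-0.038  0.999 -0.   ] z [ 0. -0. -1.] w 40.2 ff 0.0 F [-0.1 -0.1 -0.3]
travel at present axes cm [-0.08 -0.07  6.27]
rot [-0.   0.   0.6] tcp travel now [-0.08 -0.07  6.27]
rot [  -0.    -0.  -179.4] tcp travel now [-0.08 -0.07  6.27]
```

The middle wing is locked too (no contact down to 86.2 mm). Now the left wing.

```bash
python3 -m crank '[{"travel":[-0.08,-0.07,3],"rotation":[0,0,0.6],"fingers":4},{"travel":[0,0,2.7],"rotation":[0,0,0],"fingers":4},{"travel":[0,0,0.5],"rotation":[0,0,0],"fingers":4},{"travel":[0,0,0],"rotation":[0,0,0],"fingers":0.6},{"travel":[0,0,0],"rotation":[0,0,0],"fingers":0.6},{"travel":[0,0,0],"rotation":[0,0,0],"fingers":0.6},{"travel":[0,0,-0.2],"rotation":[0,0,0],"fingers":0.6},{"travel":[0,0,0],"rotation":[0,0,0],"fingers":0.6}]' 20
python3 -m crank '[{"travel":[0,0,0],"rotation":[0,0,7.6],"fingers":0.6},{"travel":[0,0,0],"rotation":[0,0,7.6],"fingers":0.6},{"travel":[0,0,0],"rotation":[0,0,7.6],"fingers":0.6},{"travel":[0,0,0],"rotation":[0,0,7.6],"fingers":0.6},{"travel":[0,0,0],"rotation":[0,0,7.6],"fingers":0.6},{"travel":[0,0,0],"rotation":[0,0,7.6],"fingers":0.6},{"travel":[0,0,0],"rotation":[0,0,7.6],"fingers":0.6},{"travel":[0,0,0],"rotation":[0,0,7.6],"fingers":0.6}]'
python3 -m crank '[{"travel":[0,0,0],"rotation":[0,0,7.6],"fingers":0.6},{"travel":[0,0,0],"rotation":[0,0,7.6],"fingers":0.6},{"travel":[0,0,0],"rotation":[0,0,7.6],"fingers":0.6},{"travel":[0,0,0],"rotation":[0,0,0],"fingers":0.6}]'
python3 -c "
from h import *
o,r,p=st();print(np.round(o['qpos'],2),o['torque'])"
```

```text
t: 83.45
tcp_pos: [478.6, 77.8, 240.8]
eef_rot: [0.0, -0.013, 1.0, 0.001]
force: [-5.2, 3.1, 11.7]
grip_width: 11.3
finger_force: 29.0
t: 84.25
tcp_pos: [478.3, 77.7, 240.9]
eef_rot: [0.0, 0.497, 0.867, 0.0]
force: [-3.6, 2.9, -1.7]
grip_width: 11.5
finger_force: 27.3
t: 84.65
tcp_pos: [478.5, 77.6, 240.2]
eef_rot: [0.0, 0.658, 0.753, 0.0]
force: [-2.5, 3.2, -2.0]
grip_width: 11.2
finger_force: 27.2
t 84.65 tcp [478.5  77.6 240.2] pinch [478.5  77.6  85.2] x [-0.134  0.991  0.   ] y [0.991 0.134 0.   ] z [ 0.  0. -1.] w 11.2 ff 27.17279613018036 F [-2.5  3.2 -2. ]
[ 0.24  0.7  -0.76  2.24  0.97  0.57 -1.14] [ 0.78288553  0.81972818 -0.10801994]
```

```bash
python3 -m crank '[{"travel":[0,0,0],"rotation":[0,0,0],"fingers":3.5},{"travel":[0,0,0],"rotation":[0,0,0],"fingers":3.5},{"travel":[0,0,0],"rotation":[0,0,0],"fingers":3.5},{"travel":[0,0,0],"rotation":[0,0,5.8],"fingers":3.5},{"travel":[0,0,-2],"rotation":[0,0,0],"fingers":3},{"travel":[0,0,-2],"rotation":[0,0,0],"fingers":0},{"travel":[0,0,0],"rotation":[0,0,0],"fingers":0},{"travel":[0,0,0],"rotation":[0,0,0],"fingers":0}]'
python3 -m crank '[{"travel":[0,0,1],"rotation":[0,0,0],"fingers":0},{"travel":[0,0,0.7],"rotation":[0,0,0],"fingers":0},{"travel":[0,0,0],"rotation":[0,0,0],"fingers":0},{"travel":[0,0,0],"rotation":[0,0,0],"fingers":0}]'
python3 -m crank '[{"travel":[0,0,0.15],"rotation":[0,0,0],"fingers":0},{"travel":[0,0,0.15],"rotation":[0,0,0],"fingers":0},{"travel":[0,0,0],"rotation":[0,0,0],"fingers":0},{"travel":[0,0,0],"rotation":[0,0,0],"fingers":0}]'
python3 -m crank '[{"travel":[0,0,0.1],"rotation":[0,0,0],"fingers":0},{"travel":[0,0,0],"rotation":[0,0,0],"fingers":0},{"travel":[0,0,0],"rotation":[0,0,0],"fingers":0}]'
```

```text
t: 85.45
tcp_pos: [479.0, 76.9, 279.7]
eef_rot: [0.0, 0.695, 0.719, 0.0]
force: [0.1, 0.0, -0.6]
grip_width: -0.1
finger_force: 0.0
t: 85.85
tcp_pos: [478.6, 77.5, 261.9]
eef_rot: [-0.001, 0.694, 0.72, -0.001]
force: [-0.0, 0.8, 0.5]
grip_width: 0.0
finger_force: 0.0
t: 86.25
tcp_pos: [478.8, 77.3, 259.7]
eef_rot: [0.0, 0.695, 0.719, 0.0]
force: [0.3, -0.0, -0.1]
grip_width: -0.0
finger_force: 0.0
t: 86.55
tcp_pos: [478.8, 77.3, 258.7]
eef_rot: [0.0, 0.695, 0.719, -0.0]
force: [-0.2, -0.3, 0.2]
grip_width: 0.1
finger_force: 0.0
```

```bash
python3 -m crank '[{"travel":[0,0,0.07],"rotation":[0,0,0],"fingers":0},{"travel":[0,0,0],"rotation":[0,0,0],"fingers":0},{"travel":[0,0,0],"rotation":[0,0,0],"fingers":0}]'
python3 -m crank '[{"travel":[0,0,0.07],"rotation":[0,0,0],"fingers":0},{"travel":[0,0,0],"rotation":[0,0,0],"fingers":0},{"travel":[0,0,0],"rotation":[0,0,0],"fingers":0}]'
```

```text
t: 86.85
tcp_pos: [478.8, 77.3, 257.9]
eef_rot: [-0.0, 0.695, 0.719, -0.0]
force: [-0.9, -0.4, -0.5]
grip_width: 0.4
finger_force: 0.0
t: 87.15
tcp_pos: [478.8, 77.3, 257.2]
eef_rot: [-0.0, 0.695, 0.719, -0.0]
force: [1.4, 0.1, -0.8]
grip_width: -0.2
finger_force: 0.0
```

```bash
python3 -m crank '[{"travel":[0,0,0.1],"rotation":[0,0,0],"fingers":0},{"travel":[0,0,0],"rotation":[0,0,0],"fingers":0},{"travel":[0,0,0],"rotation":[0,0,0],"fingers":0}]'
python3 -m crank '[{"travel":[0,0,0.1],"rotation":[0,0,0],"fingers":0},{"travel":[0,0,0],"rotation":[0,0,0],"fingers":0},{"travel":[0,0,0],"rotation":[0,0,0],"fingers":0}]'
python3 -m crank '[{"travel":[0,0,0.1],"rotation":[0,0,0],"fingers":0},{"travel":[0,0,0],"rotation":[0,0,0],"fingers":0},{"travel":[0,0,0],"rotation":[0,0,0],"fingers":0}]'
```

```text
t: 87.45
tcp_pos: [478.8, 77.3, 256.4]
eef_rot: [0.0, 0.695, 0.719, 0.0]
force: [-0.1, -0.3, 4.0]
grip_width: 0.0
finger_force: 1.9
t: 87.75
tcp_pos: [478.8, 77.5, 256.1]
eef_rot: [0.001, 0.695, 0.719, 0.0]
force: [-3.0, -1.5, 16.7]
grip_width: -0.0
finger_force: 8.3
t: 88.05
tcp_pos: [478.7, 77.7, 255.8]
eef_rot: [0.001, 0.694, 0.72, 0.0]
force: [-4.2, -2.6, 29.0]
grip_width: -0.1
finger_force: 14.5
```

The left wing's top is felt at 83.2 mm, clearly dropped from 88. I check that the middle and right wings are at the same height.

```bash
python3 -m crank '[{"travel":[0,0,-2.5],"rotation":[0,0,0],"fingers":0},{"travel":[-4.25,0,0],"rotation":[0,0,0],"fingers":0},{"travel":[-4.25,0.0,0],"rotation":[0,0,0],"fingers":0},{"travel":[0,0,0],"rotation":[0,0,0],"fingers":0},{"travel":[0,0,1.8],"rotation":[0,0,0],"fingers":0},{"travel":[0,0,0.4],"rotation":[0,0,0],"fingers":0},{"travel":[0,0,0],"rotation":[0,0,0],"fingers":0},{"travel":[0,0,0],"rotation":[0,0,0],"fingers":0}]'
python3 -m crank '[{"travel":[0,0,0.1],"rotation":[0,0,0],"fingers":0},{"travel":[0,0,0],"rotation":[0,0,0],"fingers":0},{"travel":[0,0,0],"rotation":[0,0,0],"fingers":0}]'
python3 -m crank '[{"travel":[0,0,0.1],"rotation":[0,0,0],"fingers":0},{"travel":[0,0,0],"rotation":[0,0,0],"fingers":0},{"travel":[0,0,0],"rotation":[0,0,0],"fingers":0}]'
python3 -m crank '[{"travel":[0,0,-2.5],"rotation":[0,0,0],"fingers":0},{"travel":[-4.25,0,0],"rotation":[0,0,0],"fingers":0},{"travel":[-4.25,0.0,0],"rotation":[0,0,0],"fingers":0},{"travel":[0,0,0],"rotation":[0,0,0],"fingers":0},{"travel":[0,0,1.8],"rotation":[0,0,0],"fingers":0},{"travel":[0,0,0.5],"rotation":[0,0,0],"fingers":0},{"travel":[0,0,0],"rotation":[0,0,0],"fingers":0},{"travel":[0,0,0],"rotation":[0,0,0],"fingers":0}]'
python3 -m crank '[{"travel":[0,0,0.1],"rotation":[0,0,0],"fingers":0},{"travel":[0,0,0],"rotation":[0,0,0],"fingers":0},{"travel":[0,0,0],"rotation":[0,0,0],"fingers":0}]'
python3 -m crank '[{"travel":[0,0,0.1],"rotation":[0,0,0],"fingers":0},{"travel":[0,0,0],"rotation":[0,0,0],"fingers":0},{"travel":[0,0,0],"rotation":[0,0,0],"fingers":0}]'
```

```text
t: 88.85
tcp_pos: [481.8, -7.1, 257.3]
eef_rot: [-0.0, 0.694, 0.72, -0.0]
force: [0.2, -0.4, -0.5]
grip_width: 0.0
finger_force: 0.0
t: 89.15
tcp_pos: [481.8, -7.3, 256.4]
eef_rot: [0.0, 0.694, 0.72, 0.0]
force: [0.3, -0.1, 1.4]
grip_width: 0.0
finger_force: 0.8
t: 89.45
tcp_pos: [481.8, -7.2, 256.1]
eef_rot: [0.001, 0.694, 0.72, 0.0]
force: [-2.4, -0.6, 14.5]
grip_width: -0.2
finger_force: 7.5
t: 90.25
tcp_pos: [484.7, -92.0, 257.3]
eef_rot: [-0.0, 0.694, 0.72, -0.0]
force: [-0.3, 0.4, 0.4]
grip_width: -0.2
finger_force: 0.0
t: 90.55
tcp_pos: [484.8, -92.3, 256.4]
eef_rot: [0.0, 0.694, 0.72, 0.0]
force: [-0.2, 1.0, 2.0]
grip_width: 0.2
finger_force: 0.8
t: 90.85
tcp_pos: [484.8, -92.1, 256.1]
eef_rot: [0.001, 0.694, 0.72, 0.0]
force: [-2.8, 0.4, 14.5]
grip_width: -0.2
finger_force: 7.1
```

All three wings are at the same dropped height. I withdraw and hand in.

```bash
python3 -m crank '[{"travel":[0,0,-4],"rotation":[0,0,0],"fingers":0},{"travel":[0,0,-5],"rotation":[0,0,0],"fingers":0},{"travel":[0,0,-5],"rotation":[0,0,0],"fingers":0},{"travel":[0,0,-5],"rotation":[0,0,0],"fingers":0},{"travel":[0,0,0],"rotation":[0,0,0],"fingers":0},{"travel":[0,0,0],"rotation":[0,0,0],"fingers":0},{"travel":[0,0,0],"rotation":[0,0,0],"fingers":0}]'
python3 -c "
from plant import ctrl
print(ctrl.finish_job())"
```

```text
t: 91.55
tcp_pos: [484.2, -93.0, 444.2]
eef_rot: [-0.001, 0.695, 0.719, -0.001]
force: [-0.4, -0.2, 0.4]
grip_width: -0.1
finger_force: 0.0
the job is handed in; nothing more can be done
None
```

I handed the job in at 91.6 s: there were two bars (the middle place was empty), both proved too tall and are back in the tray, so the case is empty with its lid shut and all three wings locked; the 200 camera calls ran out at about 54 s, so everything after that was checked by touch only, and no verdict came back.

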